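Turn a machined cover over in the clip-in flip fixture

ROBOT

A 7-joint arm with a two-finger parallel gripper is mounted at the origin on a cart in front of the work surface, level with it; the furniture and walls round the work are solid. World frame = base frame: x ahead of the robot, y to its left, z up, the work surface at z = 0. Lengths are in mm, angles in rad, forces in N, time in s.
With the tool pointing down it reaches from about 425 to 950 mm from the base axis. Payload 4.7 kg.
Tool frame: the origin (TCP) lies midway between the tips of the shut fingers; the grasp point (between the pads) lies grasp_offset behind it (grasp_offset is the distance from the TCP to the grasp point, in mm); z points along the fingers, y is the direction in which the jaws open and shut (so a half turn about z gives the same grasp; the last joint's range is limited). The gripper opens to 87 mm and grips with 3 to 60 N. Pads are 19 mm wide; open, the fingers measure 117 mm over their backs; the gripper's body (75 mm by 190 mm) begins 51 mm behind the grasp point.
Start: joints at [1.31, 0.469, -0.049, 1.532, 0.024, 1.141, -0.082], TCP at [155.114, -656.954, 222.573] pointing down, gripper open.
Joint ranges: [-2.59, 2.59], [-0.33, 1.99], [-1.39, 1.29], [0.1, 2.45], [-1.04, 4.18], [0.21, 1.99], [-2.66, 2.66]. Speed limits (rad/s): [2.57, 2.57, 3.14, 3.14, 3.14, 3.14, 3.14].

INTERFACE

Orientations are given as [roll, pitch, yaw] about the fixed x, y, z axes, in that order (R = Rz(yaw) Ry(pitch) Rx(roll)).
In Python, from station import * gives the robot as it stands. The module is installed in compiled form; this text tells all that it offers.
- The arm moves only by the shell command python3 -m inch 'ROWS' [OPENING]. ROWS is a JSON object of lists of equal length, an entry for each row: "delta_pos": the shift along the tool's x, y, z in units of 40 mm (1.0 is 40 mm), a list of three; "delta_rot": the turn, a rotation vector about the tool's x, y, z in rad, a list of three. In form: {"delta_pos": [[tx, ty, tz], ...], "delta_rot": [[rx, ry, rz], ...]}. A call has 1 to 12 rows; each row is the pose to reach, as a shift and turn from the pose commanded when the call began, along the tool's axes at that moment; what a row does not reach only later rows make up. A row lasts 1/12 s, in which the tool goes at most 41.7 mm and 7.16 degrees, less where a joint would pass 70% of its speed; a pose out of reach is approached as far as the arm can. A call with a gripper value outside its range is refused whole. OPENING is the gripper's target within -1 to 1 (fully open at 1, half-way at 0, shut at -1), set as the call begins (- or left out, the last holds). The fingers move at their own pace and stop on an object; the grip force is fixed at half the most. Time passes only in rows, so rows that repeat a pose let the fingers close. It gives the time, the measured TCP pose, the force and the opening at its end, in the units of the state.
- read_state(): the state, without advancing time (a new reading comes with each control period).
- read_camera(name): name is "scene" or "top" or "wrist"; returns a dict with "img" (384x512x3 uint8, red, green, blue), "z_map" (384x512 float32, mm along the optical axis (not along the pixel's ray), 0 where there is no reading), "K" (3x3 intrinsics, pixels), "k1" (the pictures are not rectified: a ray, as slopes to the right and down, at radius r is drawn at 1 + k1 r^2 times it, then the intrinsics apply), "world_to_cam" (4x4, takes a point from world to camera coordinates). Camera axes: x right, y up, looking along -z (the intrinsics and any distortion apply to the point x, -y, -z); pixel columns grow to the right and rows downward; lengths in mm; the calibration is good to about 2 mm. A picture is of the moment at which its call begins.
- sign_off(): hands the job in, once; it reports no verdict.
The state is a dict: "time_s": time; "qpos": joint angles; "qd": joint speeds; "joint_torque": joint torques, N m; "position": TCP position; "tool_rot": TCP orientation; "ft_force": force on the tool from outside, world axes, zero at the start; "torque": the same for the moment, N m; "width": opening from 0.0 (shut) to 1.0 (fully open).
Only numpy, scipy, OpenCV 4.12 (cv2) and the standard library are available. Lean on these libraries where they do the work, as an engineer would, in place of code of your own. Each camera call takes 0.05 s, during which the arm holds its last target.

TASK

Turn the machined cover (the bright one with the two bores; leave the dark as-cast one where it is) over in the flip fixture for its second operation: press it fully home into the tilted flipper plate, raised face out, until both spring claws have snapped over its flange, and swing the flipper all the way over onto the fixed nest. Then squeeze the two black ball knobs together to open the claws, keep them squeezed while you lift the flipper off so that the cover stays behind, face down and flat in the nest, and let the flipper go back fully open on its rest posts. Do not let the flipper slam and do not disturb the other things on the cart.

Things in the scene. Friction and masses are not known exactly. Their poses are not given: they have to be found in the camera images.
- cover: Machined cover, loose, bright light-grey metal, about 0.34 kg: flange 96 (x) x 110 (y) x 8 mm, on it a raised body 40 (x) x 70 (y) x 24 mm with two dark bores of 21 mm. Origin at the centre of the flange's flat back (underside at the start), z out through the raised face. Fits either way round end for end. Lies raised face up at the start; grip it across the body's 40 mm.
- cover_face (a point): Centre of the cover's raised face, 32 mm from its origin along its z. Axes as the cover's.
- raw_cover: As-cast cover: same shape and size, dark, without bores or holes. Loose, to be left alone. Origin and axes as the cover's.
- station: Flip fixture, fixed on the cart: dark steel base 140 (x) x 310 (y) x 10 mm. The hinge runs along its x between two blue cheeks; the grey flipper plate opens to its +y side, the fixed nest of two light steel blocks is on its -y side. Origin on the cart top straight below the hinge; z up. Two rubber-tipped posts at y = +124 mm, 82 mm high, carry the open flipper.
- flipper_hinge (a point): Middle of the hinge axis, 42 mm above the cart; axes as the fixture's. The flipper turns about this x axis.
- flipper (a joint): Flipper angle, rad: 0 = open on its posts, plate rising 30 degrees from the hinge to the fixture's +y; grows as it swings up and over; 1.05 = plate upright; 2.618 = over, level above the nest. Rotary damper 0.35 N m s/rad, no spring: let go above 1.4 it sinks slowly over by itself, below 1.0 (empty: 1.2) back open. Lifting it with the cover takes 0.6 N m plus damping.
- seat (a point): Centre of the flipper's loading face, where the flange's back goes; turns with the flipper. x along the hinge, y away from it, z out of the loading face. 80 mm from the hinge along y, 16 mm behind the axis along z; the plate is 8 mm thick behind it. Conical-topped pins stand round the flange: four 9 mm high at its ends (2 mm clearance each), four guides 28 mm high along its sides (1.5 mm each).
- lug (a point): Grip point of the red lifting lug at the middle of the flipper's free edge: 12 mm thick along the hinge, its end round with 11 mm radius, 45 mm long from the plate's edge. 174 mm from the hinge along the seat's y, 20 mm behind the axis along z; axes as the seat's. Pinch it along the hinge direction; it can turn between the fingers as the flipper swings.
- claw_near_hook (a point): Tip of the spring claw at the flipper's -x side, 22 mm wide along y. It reaches 4.5 mm over the seated flange, flat underside 8.5 mm above the loading face; its sloping white plastic nose rises to 26 mm, so a flange pushed straight down along the seat's -z spreads both claws until they snap over it; about 20 N in all.
- claw_far_hook (a point): The same for the claw at the flipper's +x side. Both must be over the flange to hold the cover.
- claw_near_knob (a point): Centre of the near claw's black rubber ball knob, 18 mm diameter. At rest 25 mm from the flipper's middle plane (68 mm over both knobs), level with the seat along y and 44 mm behind the plate's back: on top when the flipper is over, underneath when it is open. Squeeze them together along the hinge direction: they also come 12 mm nearer the plate. They can turn between the fingers as it swings.
- claw_far_knob (a point): The same for the far claw.
- claw_near (a joint): Near claw's angle, rad: 0 = at rest, hook over the flange; grows as its knob is squeezed inward; from 0.34 (knobs 42 mm over their outsides) the hook is clear; stop at 0.37 (40 mm). Spring: 2.5 to 5 N at the knob. Let go with the cover still between the hooks, it catches the flange again.
- claw_far (a joint): The same for the far claw.
- nest (a point): Fixed nest: middle of the top plane of its two blocks, 46 mm above the cart, 80 mm from the hinge to the fixture's -y; axes as the fixture's. The blocks carry the flange's two ends, the raised body hangs in the 88 mm gap between; eight pins 9 mm high, 2 mm clearance. The clipped cover hangs 4 mm above the blocks and falls that far when the claws open; origin then 8 mm above this point.
- tbolt_1: Dark steel T-bolt 34x66x30 mm lying on the cart, a bystander. Origin at its underside's centre.
- oiler: White oil bottle with a red spout, 57x56x151 mm, a bystander. Origin at its underside's centre.
- tape_roll: Blue tape roll, 74 mm across, 19 mm high, lying flat, a bystander. Origin at its underside's centre.
- deadblow: Orange dead-blow hammer 32x160x35 mm, a bystander. Origin at its underside's centre.
- brush: Parts brush with a wooden handle, 18x156x14 mm, a bystander. Origin at its underside's centre.

How it is judged (in metres and radians):
On the way, in this order (a step that is already met when the one before it is completed fails the run):
1. the machined cover sits fully home in the open flipper with both claws snapped over its flange (distance between cover and seat below 0.006 m and z of cover in the frame of seat below 0.003 m and angle between the z axis of cover and the z axis of seat, either way round below 0.05 rad and angle between the y axis of cover and the y axis of seat, either way round below 0.08 rad and value of joint flipper below 0.15 rad and value of joint each of claw_near, claw_far below 0.1 rad), for 0.2 s.
2. the flipper is fully over on the nest with the cover still clipped in it (value of joint flipper above 2.53 rad and distance between cover and seat below 0.008 m and z of cover in the frame of seat below 0.004 m), for 0.2 s.
At the end, for the whole second after the job is handed in: The machined cover lies at rest raised face down in the nest: centred within 6 mm, flange flat on both blocks (height within 3 mm, tilt under 0.05 rad), long side within 0.08 rad; the flipper is back open on its posts (below 0.08 rad); the as-cast cover has moved less than 30 mm (horizontal distance between cover and nest below 0.006 m and z of cover in the frame of nest between 0.005 and 0.011 m and z of cover_face in the frame of nest below -0.02 m and angle between the z axis of cover and the z axis of station, either way round below 0.05 rad and angle between the y axis of cover and the y axis of station, either way round below 0.08 rad and value of joint flipper below 0.08 rad and velocity of joint flipper below 0.1 rad/s and linear speed of cover below 0.02 m/s and distance of raw_cover from where it was at the start of the episode below 0.03 m); the robot touches nothing.
It fails at once if the as-cast cover is disturbed (moved 30 mm) (distance of raw_cover from where it was at the start of the episode above 0.03 m).
It fails at once if a bystander is knocked away (moved 50 mm) (distance of any of tbolt_1, oiler, tape_roll, deadblow, brush from where it was at the start of the episode above 0.05 m).
It fails at once if the flipper slams (faster than 4 rad/s) (velocity of joint flipper above 4 rad/s or velocity of joint flipper below -4 rad/s).
It also fails if it takes over 69 s, if anything falls off the work surface, if the arm or the gripper's body presses on something with over 40 N, if the wrist force passes 120 N, or if a joint passes its speed limit or range.

## Working session

There is one attempt and no reset: what is moved stays moved. The work goes in short steps, Python scripts to look and compute and a shell command to move; the robot and the scene stay as the last step left them, time stands still between calls to the robot, and variables do not carry over. Pictures are saved under pics/ and viewed, and the job is handed in when it is done.

```bash
ls; mkdir -p pics
python3 - <<'E'
from station import *
import cv2
s=read_state(); print(s)
for n in ("scene","top","wrist"):
    c=read_camera(n); cv2.imwrite(f"pics/{n}0.png",c["img"][:,:,::-1]); print(n,c["K"],c["k1"],c["world_to_cam"])
E
```

```text
pics
{'time_s': 0.0, 'qpos': array([ 1.31006952,  0.46948047, -0.04860096,  1.53366359,  0.02406307,
        1.14101255, -0.08229931]), 'qd': array([-0.00022743, -0.00158296, -0.00133969, -0.00023729, -0.00041066,
       -0.00094778, -0.00014961]), 'joint_torque': array([ 4.64729001e-04, -5.07989180e+01, -8.10487219e-02, -2.36166126e+01,
       -6.14924286e-02,  3.77941725e-02,  1.78407049e-04]), 'position': array([ 154.97293398, -656.35994655,  221.48598565]), 'tool_rot': array([-3.13961283e+00,  3.60133134e-05,  2.31848454e-01]), 'ft_force': array([0.18414508, 0.20274552, 0.00742396]), 'torque': array([-0.01418841, -0.00654029,  0.08125603]), 'width': 1.0012487494235651}
scene [[498.27348781   0.         248.75422363]
 [  0.         498.27348781 196.83852156]
 [  0.           0.           1.        ]] -0.05475637271688553 [[-8.91585256e-01 -4.52276784e-01  2.28350943e-02  4.83190314e+02]
 [ 3.11272988e-01 -5.75435976e-01  7.56295289e-01 -2.40915315e+02]
 [-3.28914666e-01  6.81409677e-01  6.53831778e-01 -1.18530951e+03]
 [ 0.00000000e+00  0.00000000e+00  0.00000000e+00  1.00000000e+00]]
top [[379.83831085   0.         260.61642222]
 [  0.         379.83831085 188.16537047]
 [  0.           0.           1.        ]] -0.0009413582608547243 [[-1.10874204e-02 -9.99931062e-01 -3.86528933e-03 -1.77808411e+01]
 [ 9.89802018e-01 -1.15239508e-02  1.41982970e-01 -5.64432556e+02]
 [-1.42017726e-01 -2.25164630e-03  9.89861554e-01 -9.84829171e+02]
 [ 0.00000000e+00  0.00000000e+00  0.00000000e+00  1.00000000e+00]]
wrist [[286.68876765   0.         251.06342286]
 [  0.         286.68876765 192.22462884]
 [  0.           0.           1.        ]] 0.02512228513259405 [[ 2.30313748e-01 -9.73114306e-01 -2.03086472e-03 -6.74971747e+02]
 [ 9.34873738e-01  2.21841436e-01 -2.77123567e-01  3.34373931e+01]
 [ 2.70123438e-01  6.19267654e-02  9.60832141e-01 -3.91809658e+02]
 [ 0.00000000e+00  0.00000000e+00  0.00000000e+00  1.00000000e+00]]
```

View pics/scene0.png

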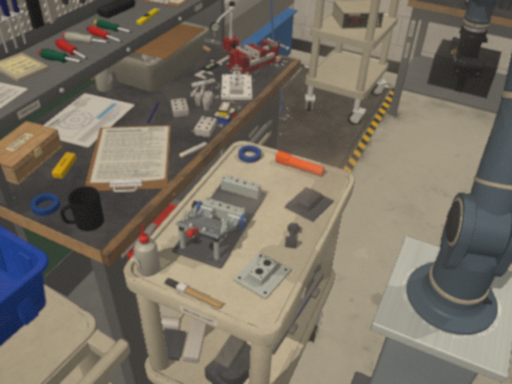

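View pics/top0.png

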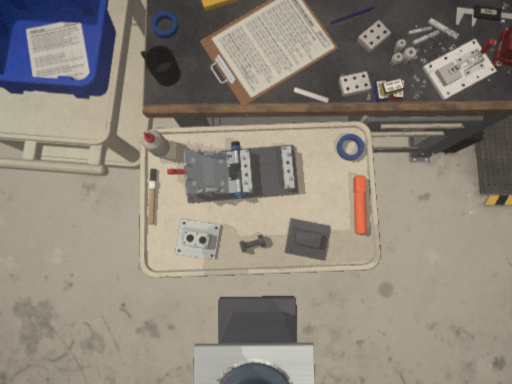

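View pics/wrist0.png

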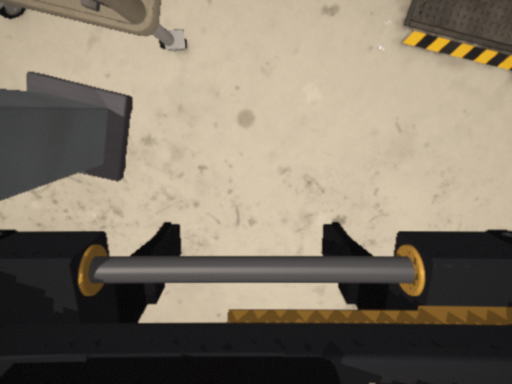

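```bash
cat > h.py <<'E'
from station import *
import numpy as np, cv2
from scipy.spatial.transform import Rotation as R
def cam(n,save=None,crop=None,scale=1):
    c=read_camera(n)
    if save:
        im=c["img"][:,:,::-1]
        if crop: x0,y0,x1,y1=crop; im=im[y0:y1,x0:x1]
        im=cv2.resize(im,None,fx=scale,fy=scale,interpolation=cv2.INTER_CUBIC); cv2.imwrite(f"pics/{save}.png",im)
    return c
def dist(c): return np.array([c["k1"],0,0,0,0.])
def ray(c,uv):
    p=cv2.undistortPoints(np.array(uv,float).reshape(-1,1,2),c["K"],dist(c)).reshape(-1,2)
    return np.c_[p[:,0],-p[:,1],-np.ones(len(p))]
def unproj(c,uv,z=None):
    """z = world height plane; else use depth map"""
    uv=np.array(uv,float).reshape(-1,2); d=ray(c,uv); T=np.linalg.inv(c["world_to_cam"])
    dw=d@T[:3,:3].T; o=T[:3,3]
    if z is None:
        t=np.array([c["z_map"][int(round(v)),int(round(u))] for u,v in uv])
    else: t=(z-o[2])/dw[:,2]
    return o+dw*t[:,None]
def proj(c,P):
    P=np.array(P,float).reshape(-1,3); q=P@c["world_to_cam"][:3,:3].T+c["world_to_cam"][:3,3]
    q=q*[1,-1,-1]
    return cv2.projectPoints(q.reshape(-1,1,3),np.zeros(3),np.zeros(3),c["K"],dist(c))[0].reshape(-1,2)
def cloud(c):
    v,u=np.mgrid[0:384,0:512]; uv=np.c_[u.ravel(),v.ravel()]
    z=c["z_map"].ravel(); d=ray(c,uv)*z[:,None]; T=np.linalg.inv(c["world_to_cam"])
    P=d@T[:3,:3].T+T[:3,3]; P[z<=0]=np.nan
    return P.reshape(384,512,3)
E
python3 - <<'E'
from h import *
c=cam("top","top1",(130,115,390,280),3); P=cloud(c)
np.save("top_cloud.npy",P); np.save("top_img.npy",c["img"])
c2=cam("scene","scene1",(120,130,360,320),3.3)
for uv in [(199,240),(308,239),(206,172),(235,160),(288,168),(245,172),(230,250),(152,190)]: print(uv,P[uv[1],uv[0]].round(1))
E
```

```text
(199, 240) [427.5 141.6  33.6]
(308, 239) [ 426.9 -148.9   33.3]
(206, 172) [605.2 119.7  67.2]
(235, 160) [641.6  44.5  44.8]
(288, 168) [617.5 -98.8  46.5]
(245, 172) [608.   17.5  45.8]
(230, 250) [399.6  62.   -2.7]
(152, 190) [566.6 277.3  12.1]
```

View pics/top1.png

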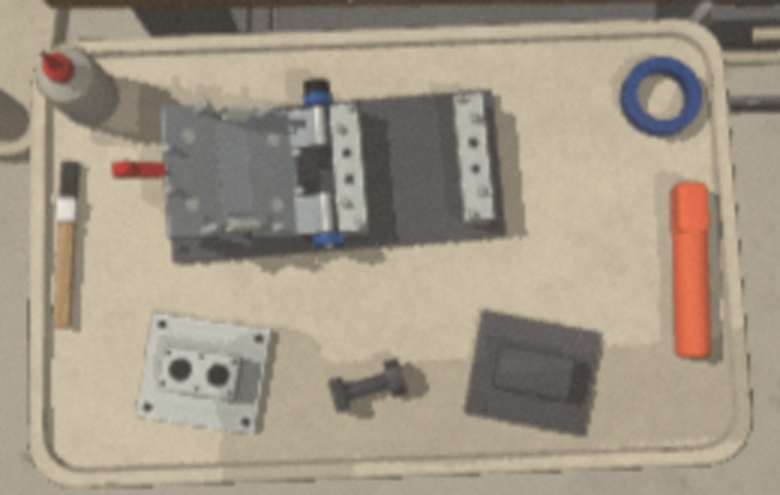

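View pics/scene1.png

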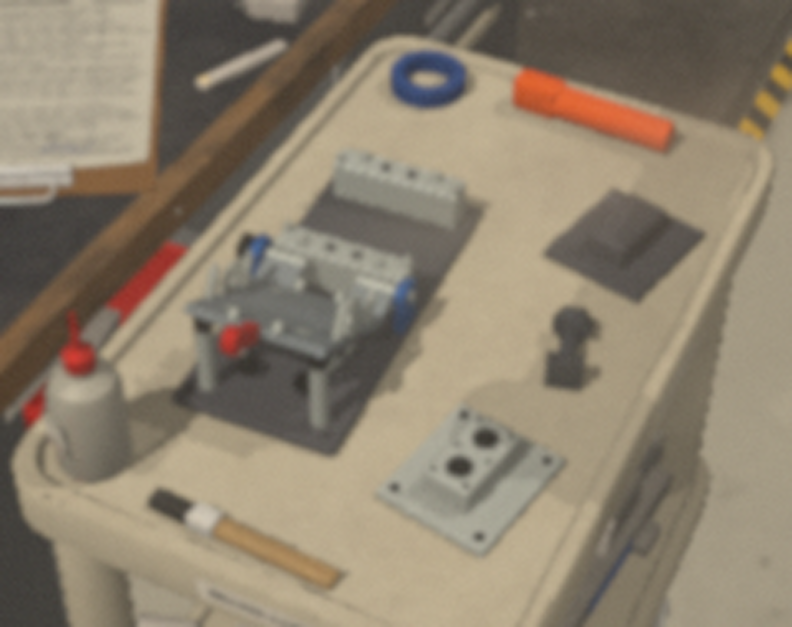

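Run:
```python
from h import *
import station; print([x for x in dir(station) if not x.startswith('_')], getattr(station,'grasp_offset',None))
P=np.load("top_cloud.npy"); I=np.load("top_img.npy").astype(int)
def box(m):
    q=P[m][:,:2].astype(np.float32); r=cv2.minAreaRect(q); return len(q),np.round(r[0],1),np.round(r[1],1),round(r[2],1), np.round(cv2.boxPoints(r),0).tolist()
X,Y,Z=P[...,0],P[...,1],P[...,2]
g=(X>300)&(X<520)
for nm,m in dict(coverface=g&(Y>90)&(Y<190)&(Z>26)&(Z<40), coverall=g&(Y>60)&(Y<220)&(Z>4.5)&(Z<40), raw=g&(Y<-60)&(Y>-240)&(Z>4.5)&(Z<40),
   nest=(X>540)&(X<690)&(Y<60)&(Y>-150)&(Z>42)&(Z<50), base=(X>520)&(X<700)&(Y<-20)&(Y>-170)&(Z>6)&(Z<60)).items(): print(nm,box(m))
c=read_camera("wrist"); T=np.linalg.inv(c["world_to_cam"]); s=read_state(); Rt=R.from_euler('xyz',s["tool_rot"]).as_matrix()
print("cam in tool",Rt.T@(T[:3,3]-s["position"]), (Rt.T@T[:3,:3]).round(3))
```

```text
['PlanningError', 'grasp_offset', 'read_camera', 'read_state', 'sign_off'] 18.700000000000003
coverface (390, array([430. , 149.9]), array([69.9, 39.7]), 80.9, [[405.0, 118.0], [444.0, 112.0], [455.0, 181.0], [416.0, 188.0]])
coverall (1710, array([415.2, 140.9]), array([170.4, 158.8]), 0.5, [[329.0, 220.0], [331.0, 61.0], [501.0, 62.0], [500.0, 221.0]])
raw (1748, array([ 424. , -147.8]), array([171.6, 178.9]), 1.3, [[336.0, -60.0], [340.0, -239.0], [512.0, -235.0], [508.0, -56.0]])
nest (955, array([615.7, -27.2]), array([148.8, 172.2]), 1.0, [[540.0, 58.0], [543.0, -115.0], [692.0, -112.0], [689.0, 60.0]])
base (1785, array([607.6, -71.1]), array([163.3, 106.4]), 4.1, [[522.0, -24.0], [530.0, -130.0], [693.0, -118.0], [685.0, -12.0]])
cam in tool [  76.84443188    0.91361294 -162.59566693] [[ 0.001  0.961  0.277]
 [ 1.    -0.001  0.   ]
 [ 0.001  0.277 -0.961]]
```

```bash
cat >> h.py <<'E'
def delta(p0,r0,p1,r1):
    A=R.from_euler('xyz',r0); B=R.from_euler('xyz',r1) if not isinstance(r1,R) else r1
    return (A.inv().apply(np.array(p1)-p0)/40).round(2).tolist(), (A.inv()*B).as_rotvec().round(3).tolist()
def plan(targets,p0=None,r0=None):
    s=read_state(); p0=s["position"] if p0 is None else p0; r0=s["tool_rot"] if r0 is None else r0
    ds=[delta(p0,r0,*t) for t in targets]
    print("P",str([d[0] for d in ds]).replace(" ","")); print("R",str([d[1] for d in ds]).replace(" ",""))
E
python3 - <<'E'
from h import *
pi=np.pi
plan([((500,-300,320),(pi,0,0.85)),((435,110,300),(pi,0,1.41))])
E
```

```text
P [[10.44,-6.7,-2.44],[11.21,-17.05,-1.93]]
R [[-0.001,-0.0,-0.618],[-0.0,-0.0,-1.178]]
```

```bash
python3 -m inch '{"delta_pos":[[10.44,-6.7,-2.44],[10.44,-6.7,-2.44],[10.44,-6.7,-2.44],[10.44,-6.7,-2.44],[10.44,-6.7,-2.44],[10.44,-6.7,-2.44],[10.44,-6.7,-2.44],[10.44,-6.7,-2.44],[10.44,-6.7,-2.44],[10.44,-6.7,-2.44],[10.44,-6.7,-2.44],[10.44,-6.7,-2.44]],"delta_rot":[[0,0,-0.618],[0,0,-0.618],[0,0,-0.618],[0,0,-0.618],[0,0,-0.618],[0,0,-0.618],[0,0,-0.618],[0,0,-0.618],[0,0,-0.618],[0,0,-0.618],[0,0,-0.618],[0,0,-0.618]]}'
python3 - <<'E'
from h import *
pi=np.pi
plan([((435,110,300),(pi,0,1.41))]); print(read_state()["qpos"])
E
```

```text
time_s: 1.3
position: [497.0, -302.6, 319.7]
tool_rot: [3.141, 0.0, 0.85]
ft_force: [0.6, 0.1, -0.3]
width: 0.998
P [[6.72,-7.98,0.49]]
R [[0.001,0.0,-0.56]]
[ 0.78024059  0.27299957 -0.38608579  1.61263434  0.10675426  1.27621187
 -0.34511762]
```

```bash
python3 -m inch '{"delta_pos":[[6.72,-7.98,0.49],[6.72,-7.98,0.49],[6.72,-7.98,0.49],[6.72,-7.98,0.49],[6.72,-7.98,0.49],[6.72,-7.98,0.49],[6.72,-7.98,0.49],[6.72,-7.98,0.49],[6.72,-7.98,0.49],[6.72,-7.98,0.49],[6.72,-7.98,0.49],[6.72,-7.98,0.49]],"delta_rot":[[0,0,-0.56],[0,0,-0.56],[0,0,-0.56],[0,0,-0.56],[0,0,-0.56],[0,0,-0.56],[0,0,-0.56],[0,0,-0.56],[0,0,-0.56],[0,0,-0.56],[0,0,-0.56],[0,0,-0.56]]}'
python3 - <<'E'
from h import *
s=read_state(); print(s["qpos"],s["position"],s["qd"].max())
c=cam("wrist","w2",None,1.5)
E
```

```text
time_s: 2.3
position: [433.0, 111.0, 299.7]
tool_rot: [3.141, 0.0, 1.416]
ft_force: [0.3, -0.5, -0.3]
width: 0.999
[ 0.40694367  0.07466248 -0.78146524  1.90268697  0.05714445  1.18577557
 -0.5492448 ] [432.99018489 110.98933495 299.72828597] 0.07265087188490044
```

View pics/w2.png

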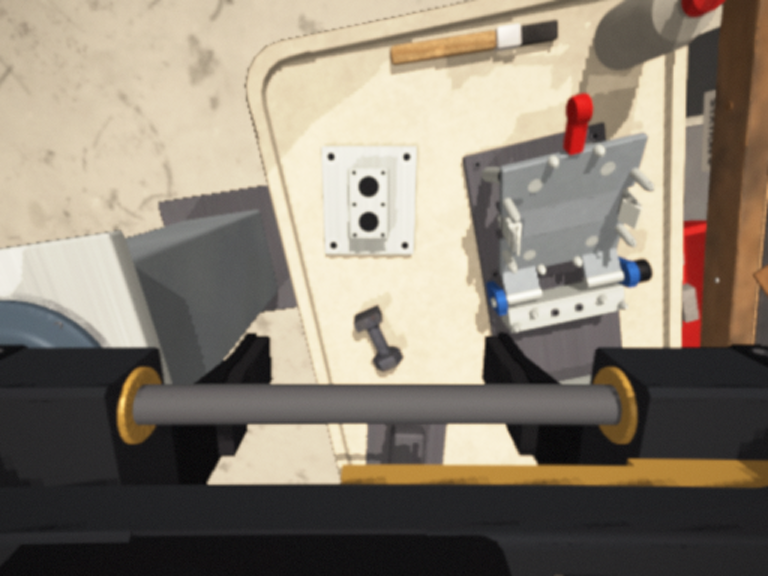

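Run:
```python
from h import *
c=cam("wrist","w3",(200,80,440,270),3.3); np.savez("w3.npz",**{k:np.array(v) for k,v in c.items()})
P=cloud(c); X,Y,Z=P[...,0],P[...,1],P[...,2]
def box(m):
    m=cv2.morphologyEx(m.astype(np.uint8),cv2.MORPH_OPEN,np.ones((3,3)))>0
    q=P[m][:,:2].astype(np.float32); r=cv2.minAreaRect(q); return len(q),np.median(P[m][:,2]).round(1),np.round(r[0],1),np.round(r[1],1),round(r[2],1)
g=(X>340)&(X<500)&(Y>70)&(Y<230)
print(box(g&(Z>28)),box(g&(Z>4.5)),"table",np.median(Z[g&(Z<4)]))
print("flange corners",unproj(c,np.array([(322,147),(415,146),(412,256),(323,256)])/1.5,8).round(1))
print("bores",unproj(c,np.array([(368,186),(369,221)])/1.5,32).round(1))
```

```text
(64769, np.float64(398.8), array([428.6, 141.1]), array([ 86.7, 147.2]), 80.7) (68568, np.float64(395.8), array([420. , 149.5]), array([158.7, 160. ]), 90.0) table 0.6331446878709812
flange corners [[395.4 207.6   8. ]
 [487.5 193.9   8. ]
 [469.5  83.3   8. ]
 [375.   98.4   8. ]]
bores [[435.3 164.1  32. ]
 [430.8 130.5  32. ]]
```

View pics/w3.png

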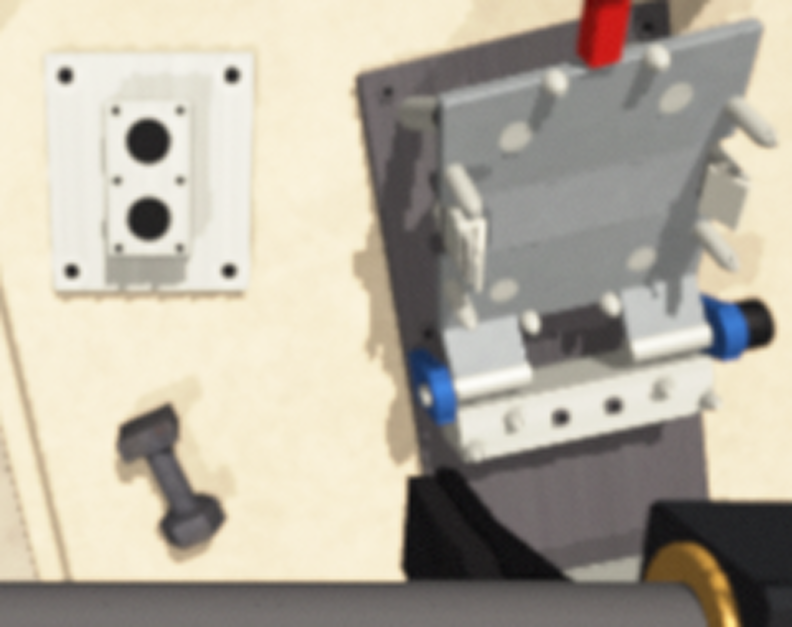

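Run:
```python
from h import *
from scipy.optimize import least_squares
d=np.load("w3.npz"); c={k:d[k] for k in d.files}; c["k1"]=float(c["k1"])
def px(l): return np.array(l,float)/3.3+[200,80]-0.35
# cover
cp=px([(47,55),(251,53),(246,291),(56,291)]); bp=px([(148,140),(148,219)])
def T(p,yaw,pts): return R.from_euler('z',yaw).apply(pts)+[p[0],p[1],0]
def f(v):
    a=T(v[:2],v[2],np.array([[-48,55,8],[48,55,8],[48,-55,8],[-48,-55,8]])); b=T(v[:2],v[2],np.array([[0,v[3],32],[0,-v[3],32]]))
    return np.r_[(proj(c,a)-cp).ravel(),(proj(c,b)-bp).ravel()*1.5]
r=least_squares(f,[431,147,-.155,17]); print("cover",r.x.round(3),r.fun.round(1))
# plate plane
P=cloud(c); m=np.zeros((384,512),np.uint8)
cv2.fillPoly(m,[px([(500,150),(640,120),(690,90),(680,240),(600,270),(500,285)]).astype(np.int32)],1)
Q=P[m>0]; Q=Q[np.isfinite(Q).all(1)]; cen=Q.mean(0)
for _ in range(3):
    u,s,vt=np.linalg.svd(Q-Q.mean(0),full_matrices=False); n=vt[2]; n*=np.sign(n[2]); e=(Q-Q.mean(0))@n; Q=Q[abs(e)<2.5*e.std()]
print("plane n",n.round(4),"std",e.std(),"tilt",np.degrees(np.arccos(n[2])),"yaw",np.arctan2(n[0],-n[1]),"off",Q.mean(0)@n)
h=np.median(P[m>0],0)
# axis: n.(A) = off+16 with z=42
yaw=np.arctan2(n[0],-n[1]); k=(Q.mean(0)@n+16-42*n[2]); print("hinge line: nx X+ny Y=",k)
pl=px([(441,97),(760,22),(441,315)])
# intersect rays with plane
Ti=np.linalg.inv(c["world_to_cam"]); 
def onplane(uv):
    dd=ray(c,uv)@Ti[:3,:3].T; o=Ti[:3,3]; t=(Q.mean(0)@n-o@n)/(dd@n); return o+dd*t[:,None]
print("plate corners",onplane(pl).round(1))
print("base left edge",unproj(c,px([(360,75),(422,450)]),10).round(1))
print("base right",unproj(c,px([(705,450),(710,497)]),10).round(1))
print("hinge ends z42",unproj(c,px([(435,388),(722,335)]),42).round(1))
print("claws",unproj(c,px([(470,245),(725,190)]),110).round(1))
```

```text
cover [ 4.31906e+02  1.49557e+02 -1.55000e-01  1.73290e+01] [-1.3 -0.6  0.9 -0.2  0.9 -0.  -1.2  0.2  0.   0.3  0.4  0.3]
plane n [ 0.0421 -0.4935  0.8687] std 0.6574480434177972 tilt 29.689265210081945 yaw 0.08514045041862425 off 28.00688520540932
hinge line: nx X+ny Y= 7.52046346913999
plate corners [[544.7 167.6 101. ]
 [658.7 174.6  99.5]
 [552.5  71.2  45.9]]
base left edge [[533.9 179.1  10. ]
 [546.5  -7.3  10. ]]
base right [[687.2 -29.5  10. ]
 [689.6 -56.   10. ]]
hinge ends z42 [[548.   35.9  42. ]
 [677.9  40.7  42. ]]
claws [[548.8 113.4 110. ]
 [641.3 118.7 110. ]]
```

Run:
```python
from h import *
pi=np.pi
plan([((607,-50,290),(pi,0,1.645))])
```

```text
P [[-3.19,4.9,0.24]]
R [[0.0,0.001,-0.236]]
```

```bash
python3 -m inch '{"delta_pos":[[-3.19,4.9,0.24],[-3.19,4.9,0.24],[-3.19,4.9,0.24],[-3.19,4.9,0.24],[-3.19,4.9,0.24],[-3.19,4.9,0.24],[-3.19,4.9,0.24],[-3.19,4.9,0.24]],"delta_rot":[[0,0,-0.236],[0,0,-0.236],[0,0,-0.236],[0,0,-0.236],[0,0,-0.236],[0,0,-0.236],[0,0,-0.236],[0,0,-0.236]]}'
python3 - <<'E'
from h import *
s=read_state(); print(s["qpos"].round(2),s["position"])
c=cam("wrist","w4",(130,0,390,250),3); np.savez("w4.npz",**{k:np.array(v) for k,v in c.items()})
E
```

```text
time_s: 3.07
position: [607.0, -52.7, 288.3]
tool_rot: [-3.139, -0.001, 1.64]
ft_force: [0.2, 0.6, -0.5]
width: 0.998
[ 0.5   0.39 -0.66  1.58  0.24  1.26 -0.13] [606.99097735 -52.67277465 288.33682941]
```

View pics/w4.png

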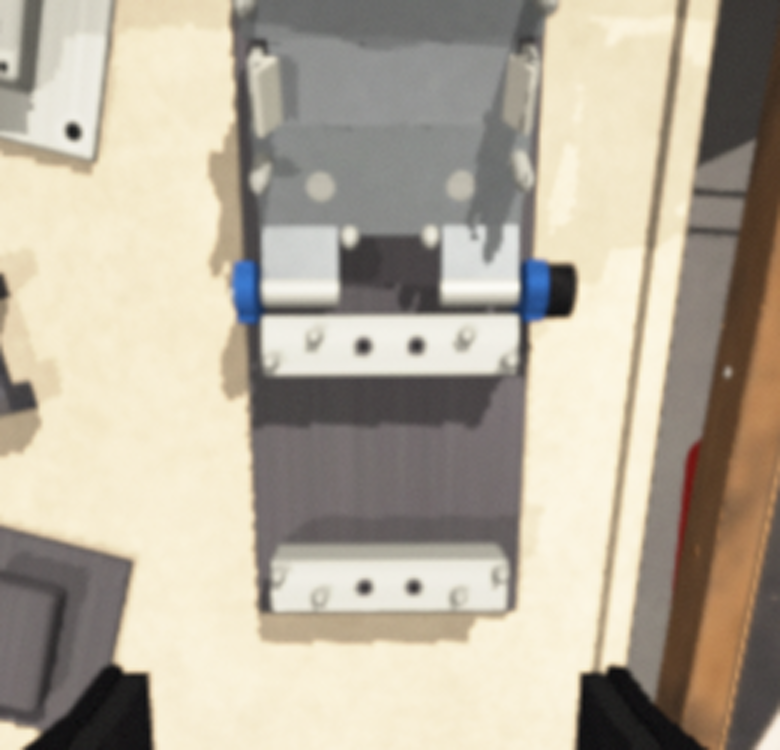

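Run:
```python
from h import *
from scipy.optimize import least_squares
d=np.load("w4.npz"); c={k:d[k] for k in d.files}; c["k1"]=float(c["k1"])
px=lambda l: np.array(l,float)/3+[130,0]-0.33
U=px([(262,376),(519,376),(275,558),(505,558),(262,315),(520,314),(272,611),(509,610)])
D=px([(320,186),(460,186),(349,237),(430,237)])
seat2w=lambda p: np.c_[p[:,0],p[:,1]*.8660-p[:,2]*.5,42+p[:,1]*.5+p[:,2]*.866]
def f(v):
    x,y,yaw,w1,w2,a,b,xd,yd,xp,yp=v
    pts=np.array([[-w1,-36,46],[w1,-36,46],[-w2,-124,46],[w2,-124,46],[-w1,a,46],[w1,a,46],[-w2,b,46],[w2,b,46]])
    s=seat2w(np.array([[-xd,yd,-16],[xd,yd,-16],[-xp,yp,-7],[xp,yp,-7]]))
    q=R.from_euler('z',yaw).apply(np.r_[pts,s])+[x,y,0]
    return (proj(c,q)-np.r_[U,D]).ravel()
r=least_squares(f,[611,42,.075,50,50,-15,-145,30,50,20,25]); print(r.x.round(3)); print(r.fun.round(1))
P=cloud(c); 
for u in [(390,345),(390,590)]:
    q=px([u])[0]; print(P[int(q[1]),int(q[0])].round(1))
# depth check plane of blocks
m=np.zeros((384,512),np.uint8); cv2.fillPoly(m,[px([(320,325),(480,325),(480,370),(320,370)]).astype(np.int32)],1); print(np.median(P[m>0],0).round(1), P[m>0][:,2].std())
m=np.zeros((384,512),np.uint8); cv2.fillPoly(m,[px([(290,30),(490,30),(490,170),(290,170)]).astype(np.int32)],1)
Q=P[m>0]; u,s,vt=np.linalg.svd(Q-Q.mean(0),full_matrices=False); n=vt[2]*np.sign(vt[2][2]); print(n,np.arctan2(n[0],-n[1]),"tilt",np.degrees(np.arccos(n[2])), Q.mean(0))
k=Q.mean(0)@n+16-42*n[2]; x=r.x[0]; print("y at x:", (k-n[0]*x)/n[1])
```

```text
[ 6.12807e+02  3.94480e+01  7.60000e-02  5.83940e+01  5.73300e+01
 -9.93000e+00 -1.49839e+02  3.00310e+01  3.98840e+01  1.77160e+01
  2.18130e+01]
[ 0.2 -0.3 -0.4 -0.9 -0.9  0.9  0.9  0.4 -0.6  0.2  0.1 -0.2  0.7  0.
 -1.1 -0.1  0.2  0.2  0.2 -0.2  0.3  0.1  0.3 -0.1]
[613.5  17.3  47.2]
[622.5 -99.1  45.4]
[nan nan nan] nanTraceback (most recent call last):
  File "<stdin>", line 21, in <module>
    u, s, vh = gufunc(a, signature=signature)
               ~~~~~~^^^^^^^^^^^^^^^^^^^^^^^^
    raise LinAlgError("SVD did not converge")
numpy.linalg.LinAlgError: SVD did not converge
```

Run:
```python
from h import *
pi=np.pi
plan([((432,149.5,120),(pi,0,1.416)),((432,149.5,11),(pi,0,1.416))])
```

```text
P [[5.3,-3.98,4.24],[5.3,-3.98,6.96]]
R [[-0.002,-0.0,0.227],[-0.002,-0.0,0.227]]
```

```bash
python3 -m inch '{"delta_pos":[[5.3,-3.98,4.24],[5.3,-3.98,4.24],[5.3,-3.98,4.24],[5.3,-3.98,4.24],[5.3,-3.98,4.24],[5.3,-3.98,4.24],[5.3,-3.98,4.24],[5.3,-3.98,4.24],[5.3,-3.98,4.24],[5.3,-3.98,4.24]],"delta_rot":[[0,0,0.227],[0,0,0.227],[0,0,0.227],[0,0,0.227],[0,0,0.227],[0,0,0.227],[0,0,0.227],[0,0,0.227],[0,0,0.227],[0,0,0.227]]}'
python3 - <<'E'
from h import *
s=read_state(); print(s["qpos"].round(2),s["position"])
pi=np.pi
plan([((432,149.5,40),(pi,0,1.416)),((432,149.5,11),(pi,0,1.416))])
c=cam("wrist","w5",(130,60,390,255),3)
E
```

```text
time_s: 3.95
position: [430.4, 151.3, 120.4]
tool_rot: [-3.142, 0.001, 1.423]
ft_force: [0.9, -0.0, 0.5]
width: 1.0
[ 0.16  0.32 -0.7   2.11  0.29  0.8  -0.86] [430.44336782 151.26551608 120.38021796]
P [[-0.04,0.05,2.01],[-0.03,0.05,2.73]]
R [[-0.0,0.001,0.007],[-0.0,0.001,0.007]]
```

View pics/w5.png

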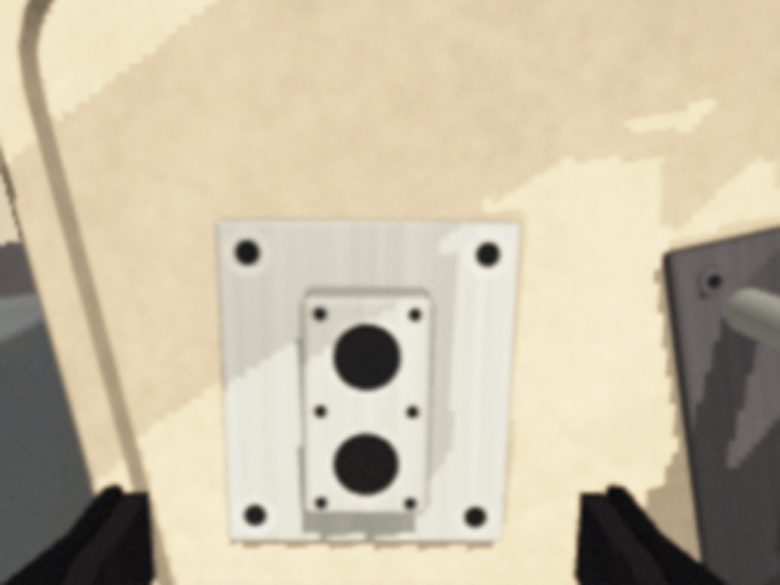

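Run:
```python
from h import *
from scipy.optimize import least_squares
c=cam("wrist"); px=lambda l: np.array(l,float)/3+[130,60]-0.33
cp=px([(218,220),(520,223),(498,541),(231,540)]); bp=px([(367,357),(366,464)])
def f(v):
    t=lambda p: R.from_euler('z',v[2]).apply(p)+[v[0],v[1],0]
    a=t(np.array([[-48,55,8],[48,55,8],[48,-55,8],[-48,-55,8]])); b=t(np.array([[0,v[3],32],[0,-v[3],32]]))
    return np.r_[(proj(c,a)-cp).ravel(),(proj(c,b)-bp).ravel()]
r=least_squares(f,[431,147,-.155,17]); print("cover",r.x.round(3),r.fun.round(1)); print(read_state()["position"],read_state()["tool_rot"])
```

```text
cover [ 4.33896e+02  1.48903e+02 -1.61000e-01  1.71030e+01] [-0.7 -0.1  0.4  0.   1.3  0.5 -1.2  0.   0.2 -0.1  0.1 -0.1]
[432.87060103 150.16111059 121.14548476] [ 3.13941273e+00 -4.37565818e-05  1.41820166e+00]
```

```bash
python3 -m inch '{"delta_pos":[[0,0.025,0.9],[0,0.025,1.8],[0,0.025,2.3],[0,0.025,2.6],[0,0.025,2.72],[0,0.025,2.72],[0,0.025,2.72]],"delta_rot":[[0,0,0.005],[0,0,0.005],[0,0,0.005],[0,0,0.005],[0,0,0.005],[0,0,0.005],[0,0,0.005]]}'
```

```text
time_s: 4.63
position: [434.4, 150.2, 12.2]
tool_rot: [3.14, -0.001, 1.412]
ft_force: [0.1, -0.6, -0.1]
width: 0.997
```

```bash
python3 -m inch '{"delta_pos":[[0,0,0],[0,0,0],[0,0,0],[0,0,0],[0,0,0],[0,0,0]],"delta_rot":[[0,0,0],[0,0,0],[0,0,0],[0,0,0],[0,0,0],[0,0,0]]}' -0.3
```

```text
time_s: 5.13
position: [433.2, 150.4, 11.6]
tool_rot: [3.141, -0.0, 1.414]
ft_force: [0.9, 0.8, 0.1]
width: 0.632
```

```bash
python3 -m inch '{"delta_pos":[[0,0,0],[0,0,0],[0,0,0],[0,0,0],[0,0,0],[0,0,0]],"delta_rot":[[0,0,0],[0,0,0],[0,0,0],[0,0,0],[0,0,0],[0,0,0]]}' -1
python3 - <<'E'
from h import *
s=read_state(); print(s["width"],s["position"],s["tool_rot"],s["ft_force"],s["qpos"].round(2))
pi=np.pi
# station
S=np.array([612.8,39.4,0]); yw=.076; Rs=R.from_euler('z',yw)
th=np.radians(30)
def seat2w(p): # open
    y=np.array([0,np.cos(th),np.sin(th)]); z=np.array([0,-np.sin(th),np.cos(th)])
    return S+Rs.apply(np.array([p[0],0,0])+p[1]*y+p[2]*z+[0,0,42])
Rseat=Rs*R.from_euler('x',th)
Rtool=Rseat*R.from_euler('xyz',[pi,0,0])*R.from_euler('z',-pi/2)  # tool x -> seat y?
print(Rtool.as_matrix().round(3)); print("seat",seat2w([0,80,-16]),Rtool.as_euler('xyz'))
E
```

```text
time_s: 5.63
position: [432.0, 150.4, 11.3]
tool_rot: [-3.14, 0.001, 1.414]
ft_force: [-5.4, -0.1, 5.2]
width: 0.452
0.4522834453745229 [432.04015456 150.40569111  11.32983622] [-3.14005397e+00  8.73160473e-04  1.41415944e+00] [-5.41201007 -0.05489635  5.19657667] [ 0.03  0.51 -0.56  2.19  0.49  0.57 -1.05]
[[-0.066  0.997 -0.038]
 [ 0.864  0.076  0.499]
 [ 0.5   -0.    -0.866]]
seat [606.93221807 116.4589492   68.14359354] [ 3.14159265 -0.52359878  1.64679633]
```

```bash
cat >> h.py <<'E'
pi=np.pi
S=np.array([612.8,39.4,0]); yw=.076; Rs=R.from_euler('z',yw)
def flip(p,q=0.):
    a=np.radians(30)+q
    y=np.array([0,np.cos(a),np.sin(a)]); z=np.array([0,-np.sin(a),np.cos(a)])
    return S+Rs.apply(np.array([p[0],0,0])+p[1]*y+p[2]*z+[0,0,42])
def tool(a): # tool with axis tilt a (rad) : a=30deg -> perpendicular to open plate; 0 straight down
    return Rs*R.from_euler('x',a)*R.from_euler('x',pi)*R.from_euler('z',-pi/2)
E
python3 - <<'E'
from h import *
t=tool(np.radians(30))
s=read_state(); p=s["position"]
print("cover origin off in tool? pre",flip([0,81,65.3]))
plan([((433,149.5,160),(pi,0,1.411)),(flip([0,81,65.3]),t)],np.array([433,149.5,11]),[pi,0,1.411])
E
```

```text
cover origin off in tool? pre [609.95289028  76.78981543 139.05145887]
P [[0.0,0.0,-3.72],[-1.09,4.66,-3.2]]
R [[0.0,0.0,0.0],[0.062,0.521,-0.23]]
```

```bash
python3 -m inch '{"delta_pos":[[0,0,-0.7],[0,0,-1.6],[0,0,-2.6],[0,0,-3.72],[-0.2,0.9,-4.0],[-0.4,1.8,-4.0],[-0.6,2.7,-3.9],[-0.8,3.5,-3.7],[-1.0,4.2,-3.4],[-1.09,4.66,-3.2],[-1.09,4.66,-3.2],[-1.09,4.66,-3.2]],"delta_rot":[[0,0,0],[0,0,0],[0,0,0],[0,0,0],[0.01,0.1,-0.04],[0.02,0.2,-0.09],[0.03,0.3,-0.14],[0.05,0.4,-0.18],[0.062,0.5,-0.22],[0.062,0.521,-0.23],[0.062,0.521,-0.23],[0.062,0.521,-0.23]]}'
python3 - <<'E'
from h import *
s=read_state(); print(s["qpos"].round(2),s["position"],s["tool_rot"],s["width"])
np.save("cmd.npy",0)
c=cam("wrist","w6",(130,0,390,255),3); np.savez("w6.npz",**{k:np.array(v) for k,v in c.items()})
cam("scene","s6",(120,130,360,320),3.3)
E
```

```text
time_s: 6.63
position: [611.0, 75.0, 136.5]
tool_rot: [-3.138, -0.523, 1.643]
ft_force: [-0.4, 1.5, -4.9]
width: 0.461
[ 0.65  0.69 -0.85  1.73 -0.03  0.92  0.01] [610.99872772  75.03312305 136.52410257] [-3.1376984  -0.52331171  1.64300265] 0.46061908104428323
```

View pics/w6.png

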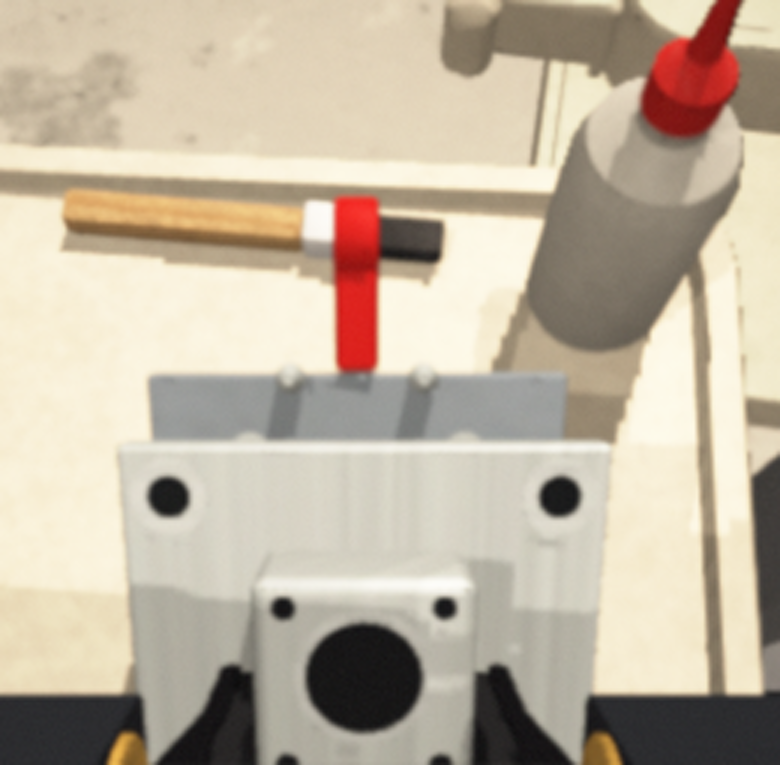

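View pics/s6.png

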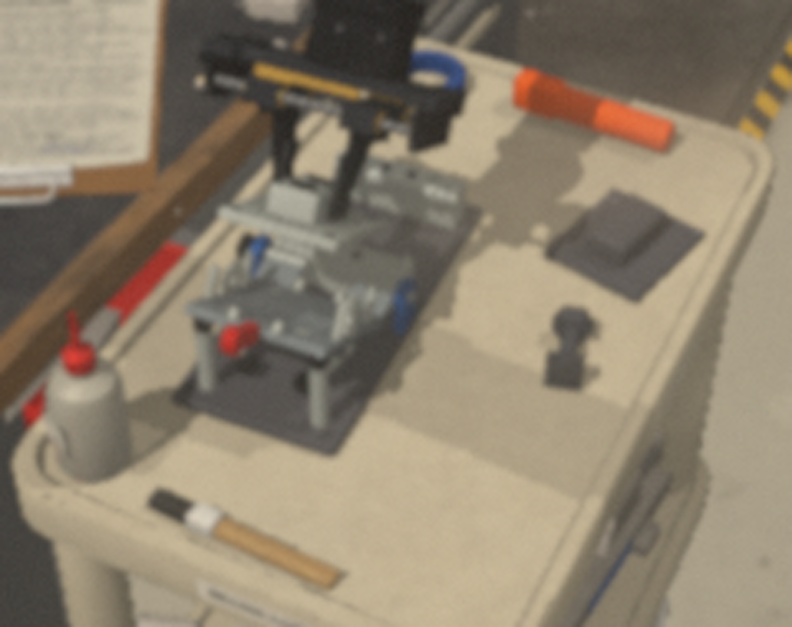

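Run:
```python
from h import *
from scipy.optimize import least_squares
s=read_state(); print(s["position"],s["tool_rot"])
c=read_camera("wrist"); s=read_state(); print(s["position"],s["tool_rot"])
px=lambda l: np.array(l,float)/3+[130,0]-0.33
# cover 6dof PnP
O=np.array([[-48,55,8],[48,55,8],[0,17.2,32],[-20,35,32],[20,35,32]],float)
U=px([(120,443),(609,443),(365,678),(257,583),(471,582)])
def fit(O,U,x0,free):
    def f(v):
        w=np.array(x0,float); w[free]=v
        return (proj(c,R.from_rotvec(w[3:]).apply(O)+w[:3])-U).ravel()
    r=least_squares(f,np.array(x0,float)[free]); w=np.array(x0,float); w[free]=r.x; return w,r.fun
Rseat=Rs*R.from_euler('x',pi/6)
x0=np.r_[flip([0,80,54]),Rseat.as_rotvec()]
w,e=fit(O,U,x0,[0,1,2]); print("cover",w[:3].round(1),e.round(1))
w6,e=fit(O,U,x0,[0,1,2,3,4,5]); print("cover6",w6[:3].round(1),"rot in seat",(Rseat.inv()*R.from_rotvec(w6[3:])).as_rotvec().round(3),e.round(1))
t=R.from_euler('xyz',s["tool_rot"]); print("cover in tool",t.inv().apply(w[:3]-s["position"]).round(1))
# flipper points: plate edge corners x=+-56?,y=140,z=-16 ; lug
O2=np.array([[-56,140,-16],[56,140,-16]],float)
for P2 in ([(150,377),(566,375)],):
  q=px(P2); Ti=np.linalg.inv(c["world_to_cam"]); dd=ray(c,q)@Ti[:3,:3].T; o=Ti[:3,3]
  n=Rseat.apply([0,0,1]); p0=flip([0,80,-16]); tt=((p0-o)@n)/(dd@n); X=o+dd*tt[:,None]
  print("corners in hinge/seat axes",Rseat.inv().apply(X-flip([0,0,0])).round(1))
q=px([(357,215),(338,364),(377,364)]); dd=ray(c,q)@Ti[:3,:3].T; p0=flip([0,174,-20]); tt=((p0-o)@n)/(dd@n); print("lug",Rseat.inv().apply(o+dd*tt[:,None]-flip([0,0,0])).round(1))
print("cover in seat axes",Rseat.inv().apply(w[:3]-flip([0,80,-16])).round(1))
```

```text
[609.56429683  78.8121499  139.08058364] [-3.14050118 -0.52291748  1.65043448]
[609.46794503  79.45191091 139.76096481] [ 3.14154213 -0.52247789  1.65210793]
cover [609.9  84.7 125.7] [ 0.1  1.3  0.2  2.  -0.4 -1.4 -2.1 -1.1  2.2 -0.5]
cover6 [609.8  89.  121.5] rot in seat [0.095 0.001 0.005] [ 0.1  0.5 -0.1  0.3 -0.2 -1.9 -1.3  0.4  1.5  0.7]
cover in tool [-2.6  0.9 14.8]
corners in hinge/seat axes [[-58.8 145.5 -16. ]
 [ 55.7 146.5 -16. ]]
lug [[ -1.9 187.4 -20. ]
 [ -7.1 149.1 -20. ]
 [  3.8 149.1 -20. ]]
cover in seat axes [ 0.6  1.1 65.8]
```

Run:
```python
from h import *
from scipy.optimize import least_squares
c=cam("wrist","w7",(130,80,390,255),3); np.savez("w7.npz",**{k:np.array(v) for k,v in c.items()})
s=read_state(); print(s["position"],s["tool_rot"],s["ft_force"])
T=np.linalg.inv(c["world_to_cam"]);t=R.from_euler('xyz',s["tool_rot"]); print(t.inv().apply(T[:3,3]-s["position"]))
d=np.load("w6.npz"); T6=np.linalg.inv(d["world_to_cam"]); print("cam shift",T[:3,3]-T6[:3,3])
```

```text
[609.54390224  79.64690125 140.14307611] [ 3.14077426 -0.52216925  1.65284139] [-0.00932126  0.47178436 -4.20300583]
[  75.37054162    0.78855189 -162.88673843]
cam shift [-2.0669849   4.52366702  3.23038499]
```

View pics/w7.png

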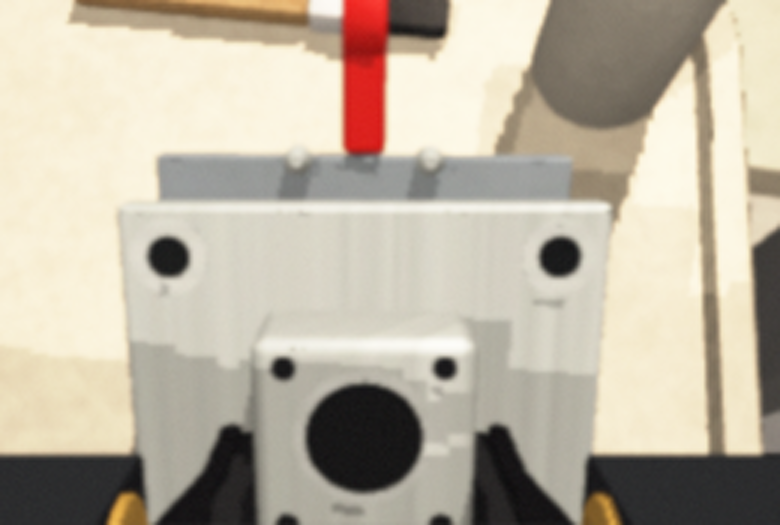

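Run:
```python
from h import *
from scipy.optimize import least_squares
d=np.load("w7.npz"); c={k:d[k] for k in d.files}; c["k1"]=float(c["k1"])
p=np.array([609.54,79.65,140.14]); t=R.from_euler('xyz',[3.1408,-.5222,1.6528])
px=lambda l: np.array(l,float)/3+[130,80]-0.33
O=np.array([[-48,55,8],[48,55,8],[0,17.2,32],[-20,35,32],[20,35,32]],float)
U=px([(121,204),(609,203),(365,438),(257,343),(471,343)])
Rseat=Rs*R.from_euler('x',pi/6)
# cover z axis assumed = -tool z ; fit x,y,z in tool frame + tilt about tool y
Rc0=t*R.from_euler('z',pi/2)*R.from_euler('x',pi)
print((Rseat.inv()*Rc0).as_rotvec())
def f(v): return (proj(c,(Rc0*R.from_rotvec([v[3],0,v[4]])).apply(O)+p+t.apply(v[:3]))-U).ravel()
r=least_squares(f,[0,0,11,0,0]); print(r.x.round(3),r.fun.round(1))
g=lambda v:f(np.r_[v,0,0]); r=least_squares(g,[0,0,11]); print(r.x.round(3),r.fun.round(1))
cw=p+t.apply(r.x); print("cover in seat:",Rseat.inv().apply(cw-flip([0,80,-16])).round(1))
T=np.linalg.inv(c["world_to_cam"]); o=T[:3,3]; n=Rseat.apply([0,0,1])
def pl(uv,z): 
    dd=ray(c,px(uv))@T[:3,:3].T; p0=flip([0,80,z]); tt=((p0-o)@n)/(dd@n); return Rseat.inv().apply(o+dd*tt[:,None]-flip([0,0,0])).round(1)
print("plate edge",pl([(160,157),(570,157)],-16)); print("pins tops",pl([(297,157),(430,157)],-7)); print("lug",pl([(345,150),(384,150)],-14))
```

```text
[-0.00139671  0.00220555  0.00520199]
[-4.900e-01  9.260e-01  2.089e+01  9.800e-02  2.000e-03] [-0.1  0.3 -0.3  0.4 -0.1 -1.9 -1.1  0.6  1.6  0.5]
[-2.202  0.869 14.955] [-0.2  1.5 -0.1  1.9 -0.1 -1.3 -1.9 -0.9  2.3 -0.9]
cover in seat: [ 0.7  1.8 65.8]
plate edge [[-56.5 140.8 -16. ]
 [ 57.2 141.5 -16. ]]
pins tops [[-17.8 141.8  -7. ]
 [ 17.7 142.   -7. ]]
lug [[ -5.2 143.2 -14. ]
 [  5.6 143.3 -14. ]]
```

```bash
python3 -m inch '{"delta_pos":[[0,0,0.3],[0,0,0.6],[0,0,0.8],[0,0,0.9],[0,0,0.9],[0,0,0.9]],"delta_rot":[[0,0,0],[0,0,0],[0,0,0],[0,0,0],[0,0,0],[0,0,0]]}'
python3 - <<'E'
from h import *
c=cam("wrist","w8",(130,0,390,255),3);np.savez("w8.npz",**{k:np.array(v) for k,v in c.items()})
s=read_state();Rseat=Rs*R.from_euler('x',pi/6)
print("tcp in seat",Rseat.inv().apply(s["position"]-flip([0,80,-16])).round(1),s["ft_force"],s["tool_rot"],s["qpos"].round(2))
E
```

```text
time_s: 7.33
position: [608.8, 96.5, 108.0]
tool_rot: [-3.141, -0.524, 1.649]
ft_force: [0.1, -0.3, -4.1]
width: 0.457
tcp in seat [ 0.8  2.4 45. ] [ 0.20853345 -0.48197671 -3.59230475] [ 3.14154716 -0.52337932  1.64928883] [ 0.61  0.71 -0.84  1.76 -0.02  0.85 -0.  ]
```

View pics/w8.png

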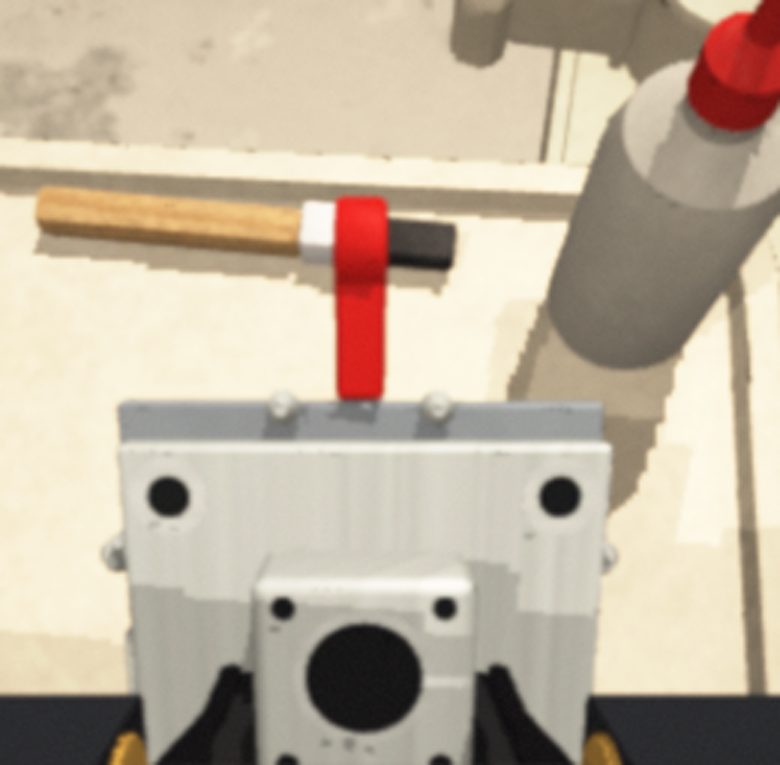

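Run:
```python
from h import *
from scipy.optimize import least_squares
d=np.load("w8.npz"); c={k:d[k] for k in d.files}; c["k1"]=float(c["k1"])
px=lambda l: np.array(l,float)/3+[130,0]-0.33
s=read_state(); Rseat=Rs*R.from_euler('x',pi/6)
T=np.linalg.inv(c["world_to_cam"]); o=T[:3,3]; n=Rseat.apply([0,0,1])
def pl(uv,z): 
    dd=ray(c,px(uv))@T[:3,:3].T; p0=flip([0,80,z]); tt=((p0-o)@n)/(dd@n); return Rseat.inv().apply(o+dd*tt[:,None]-flip([0,80,0])).round(1)
print("plate edge",pl([(119,403),(602,403)],-16)); print("pins tops",pl([(282,402),(437,402)],-7))
for zc in (31,33.7,37): print("flange top edge if origin at",zc,pl([(120,444),(610,443)],-16+zc+8), "bore",pl([(365,678)],-16+zc+32))
```

```text
plate edge [[-57.1  61.2 -16. ]
 [ 57.2  61.5 -16. ]]
pins tops [[-17.6  62.3  -7. ]
 [ 17.5  62.4  -7. ]]
flange top edge if origin at 31 [[-46.5  56.5  23. ]
 [ 48.9  57.1  23. ]] bore [[ 1.4 17.6 47. ]]
flange top edge if origin at 33.7 [[-45.8  56.9  25.7]
 [ 48.2  57.4  25.7]] bore [[ 1.4 18.7 49.7]]
flange top edge if origin at 37 [[-44.8  57.3  29. ]
 [ 47.2  57.8  29. ]] bore [[ 1.4 20.1 53. ]]
```

```bash
python3 -m inch '{"delta_pos":[[0,-0.03,0],[0,-0.03,0.1],[0,-0.03,0.2],[0,-0.03,0.3],[0,-0.03,0.4],[0,-0.03,0.5],[0,-0.03,0.5],[0,-0.03,0.5]],"delta_rot":[[0,0,0],[0,0,0],[0,0,0],[0,0,0],[0,0,0],[0,0,0],[0,0,0],[0,0,0]]}'
python3 - <<'E'
from h import *
c=cam("wrist","w9",(130,0,390,255),3);np.savez("w9.npz",**{k:np.array(v) for k,v in c.items()})
s=read_state();Rseat=Rs*R.from_euler('x',pi/6)
print("tcp in seat",Rseat.inv().apply(s["position"]-flip([0,80,-16])).round(1),"F seat",Rseat.inv().apply(s["ft_force"]).round(1),s["torque"],s["tool_rot"],s["qpos"].round(2))
E
```

```text
time_s: 8.05
position: [607.4, 105.7, 91.0]
tool_rot: [3.141, -0.523, 1.649]
ft_force: [-1.0, -2.8, 0.6]
width: 0.459
tcp in seat [-0.4  2.1 25.2] F seat [ 0.6 -2.9  2. ] [-1.1688009  -0.01137637  0.02398464] [ 3.14136919 -0.52306932  1.64889593] [ 0.58  0.73 -0.83  1.78 -0.01  0.81 -0.01]
```

View pics/w9.png

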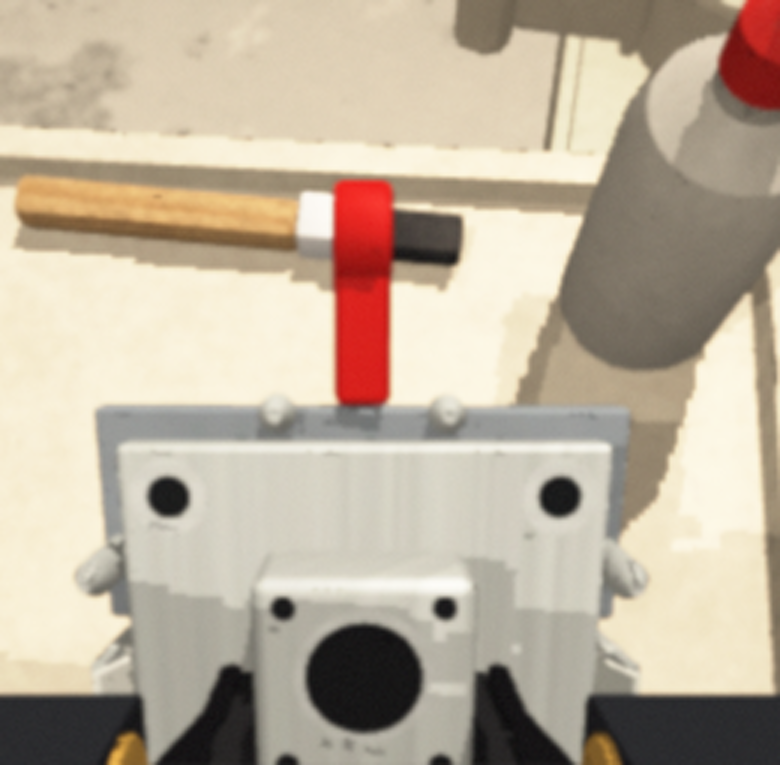

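```bash
python3 -m inch '{"delta_pos":[[0,-0.01,0.08],[0,-0.01,0.16],[0,-0.01,0.24],[0,-0.01,0.32],[0,-0.01,0.4],[0,-0.01,0.4]],"delta_rot":[[0,0,0],[0,0,0],[0,0,0],[0,0,0],[0,0,0],[0,0,0]]}'
python3 - <<'E'
from h import *
c=cam("wrist","w10",(130,0,390,255),3);np.savez("w10.npz",**{k:np.array(v) for k,v in c.items()})
s=read_state();Rseat=Rs*R.from_euler('x',pi/6)
print("tcp in seat",Rseat.inv().apply(s["position"]-flip([0,80,-16])).round(1),"F seat",Rseat.inv().apply(s["ft_force"]).round(1),s["torque"],s["tool_rot"])
E
```

```text
time_s: 8.6
position: [606.0, 112.9, 78.9]
tool_rot: [-3.14, -0.523, 1.649]
ft_force: [-6.2, -11.8, 17.3]
width: 0.458
tcp in seat [-1.2  2.3 11.1] F seat [-7.1 -1.1 19.6] [-0.99399337  1.20350929  0.88508161] [-3.14005762 -0.52247523  1.64888896]
```

View pics/w10.png

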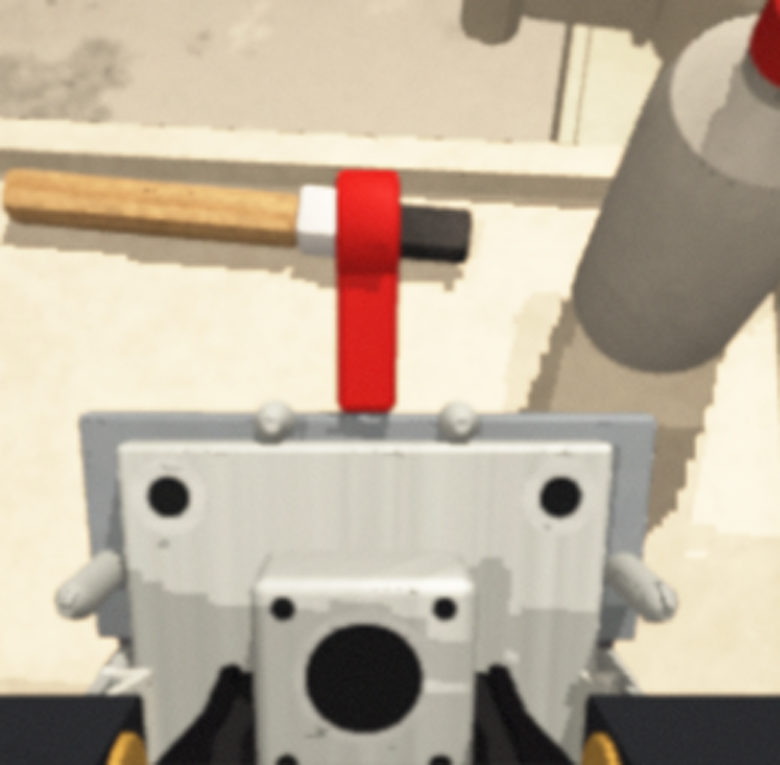

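```bash
python3 -m inch '{"delta_pos":[[0,0.02,0.04],[0,0.02,0.08],[0,0.02,0.12],[0,0.02,0.12],[0,0.02,0.12]],"delta_rot":[[0,0,0],[0,0,0],[0,0,0],[0,0,0],[0,0,0]]}'
python3 - <<'E'
from h import *
c=cam("wrist","w11",(130,0,390,255),3);np.savez("w11.npz",**{k:np.array(v) for k,v in c.items()})
s=read_state();Rseat=Rs*R.from_euler('x',pi/6)
print("tcp in seat",Rseat.inv().apply(s["position"]-flip([0,80,-16])).round(1),"F seat",Rseat.inv().apply(s["ft_force"]).round(1),s["torque"],s["tool_rot"])
E
```

```text
time_s: 9.07
position: [605.9, 113.7, 77.0]
tool_rot: [-3.138, -0.521, 1.648]
ft_force: [-14.5, -21.5, 36.9]
width: 0.456
tcp in seat [-1.2  2.1  9. ] F seat [-15.   -0.3  42.3] [-0.80652992  2.97090863  1.91291724] [-3.13762494 -0.5210326   1.64849709]
```

View pics/w11.png

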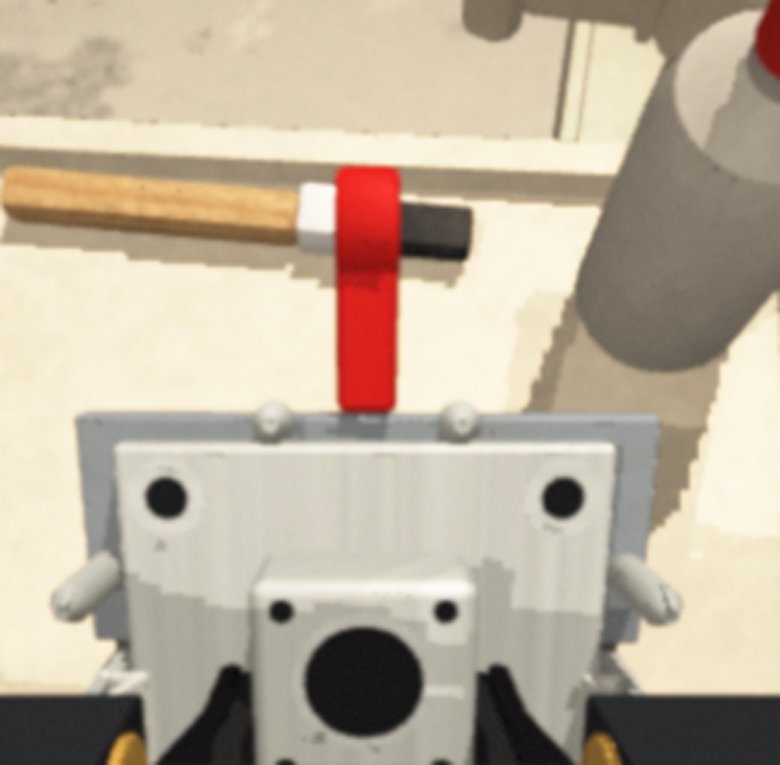

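Run:
```python
from h import *
Rseat=Rs*R.from_euler('x',pi/6)
for nm in ("w10","w11"):
    d=np.load(nm+".npz"); c={k:d[k] for k in d.files}; c["k1"]=float(c["k1"])
    P=cloud(c); Q=Rseat.inv().apply((P-flip([0,80,-16])).reshape(-1,3)).reshape(P.shape)
    px=lambda u,v:(int(u/3+130),int(v/3))
    def med(x0,y0,x1,y1):
        a=px(x0,y0);b=px(x1,y1); q=Q[a[1]:b[1],a[0]:b[0]].reshape(-1,3); q=q[np.isfinite(q).all(1)]; return np.median(q,0).round(1),len(q),q[:,2].std().round(2)
    print(nm,"plateL",med(85,430,108,520),"plateR",med(625,430,648,520),"plateTop",med(300,418,330,436),"flangeL",med(135,520,230,570),"flangeR",med(495,520,600,560),"flangetop",med(220,460,510,540),"face",med(290,590,430,620))
```

```text
w10 plateL (array([-54.8,  49.7,   0.8]), 240, np.float64(0.64)) plateR (array([54.2, 50. ,  0.9]), 238, np.float64(0.63)) plateTop (array([-10.4,  59.5,   0.8]), 60, np.float64(0.72)) flangeL (array([-36.6,  37.1,   8.8]), 524, np.float64(0.62)) flangeR (array([35.6, 38.6,  9. ]), 454, np.float64(0.58)) flangetop (array([-0.5, 46.3,  8.8]), 2613, np.float64(0.62)) face (array([-1.4, 32.8, 32.7]), 468, np.float64(0.65))
w11 plateL (array([-54.2,  49.7,   0.8]), 239, np.float64(0.58)) plateR (array([53.6, 50.4,  0.9]), 239, np.float64(0.61)) plateTop (array([-10.3,  59.5,   0.8]), 60, np.float64(0.54)) flangeL (array([-36.2,  37.4,   8.7]), 523, np.float64(0.62)) flangeR (array([35.1, 38.8,  8.8]), 453, np.float64(0.63)) flangetop (array([-0.4, 46.5,  8.7]), 2611, np.float64(0.62)) face (array([-1.3, 33.3, 32.6]), 469, np.float64(0.68))
```

```bash
python3 -m inch '{"delta_pos":[[0,0,-0.1],[0,0,-0.18],[0,0,-0.18],[0,0,-0.18],[0,0,-0.18],[0,0,-0.18]],"delta_rot":[[0,0,0],[0,0,0],[0,0,0],[0,0,0],[0,0,0],[0,0,0]]}' 0.15
```

```text
time_s: 9.62
position: [606.5, 113.5, 78.7]
tool_rot: [-3.14, -0.524, 1.65]
ft_force: [-0.1, -0.5, -0.6]
width: 0.574
```

```bash
python3 -m inch '{"delta_pos":[[0,0,-0.3],[0,0,-0.7],[0,0,-1.2],[0,0,-1.7],[0,0,-2.2],[0,0,-2.6],[0,0,-2.6]],"delta_rot":[[0,0,0],[0,0,0],[0,0,0],[0,0,0],[0,0,0],[0,0,0],[0,0,0]]}'
python3 - <<'E'
from h import *
c=cam("wrist","w12",(130,0,390,255),3);np.savez("w12.npz",**{k:np.array(v) for k,v in c.items()})
s=read_state();Rseat=Rs*R.from_euler('x',pi/6)
print("tcp in seat",Rseat.inv().apply(s["position"]-flip([0,80,-16])).round(1),"F seat",Rseat.inv().apply(s["ft_force"]).round(1),s["width"])
E
```

```text
time_s: 10.2
position: [613.6, 58.9, 172.4]
tool_rot: [3.135, -0.522, 1.649]
ft_force: [0.1, 0.2, -0.0]
width: 0.575
tcp in seat [  1.1   2.1 117.3] F seat [-0.2 -0.3 -0.3] 0.5764184236887615
```

View pics/w12.png

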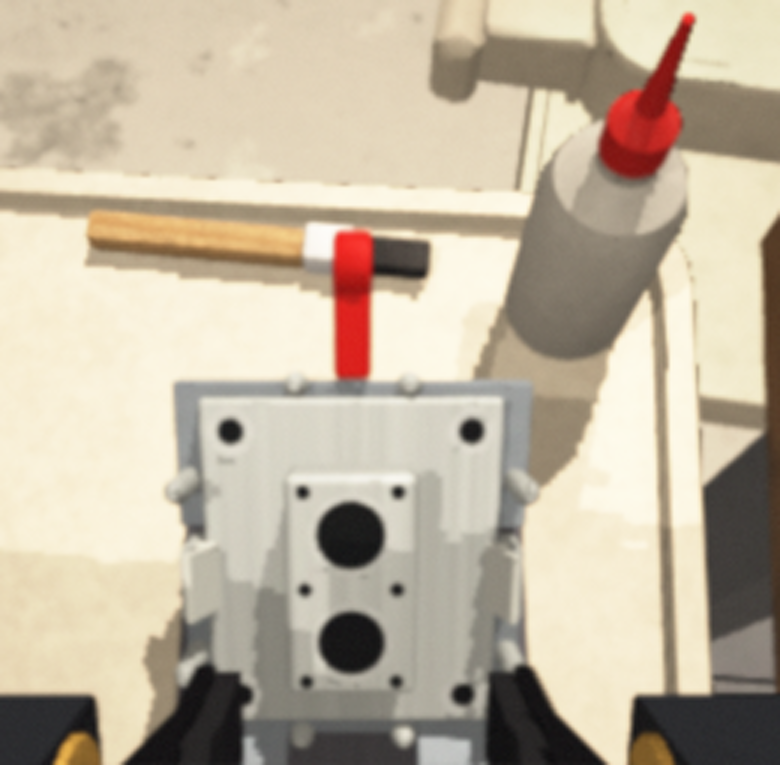

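Run:
```python
from h import *
c=cam("wrist","w13",(180,150,310,246),6);np.savez("w13.npz",**{k:np.array(v) for k,v in c.items()})
s=read_state();Rseat=Rs*R.from_euler('x',pi/6)
P=cloud(c); Q=Rseat.inv().apply((P-flip([0,80,-16])).reshape(-1,3)).reshape(P.shape)
m=(abs(Q[...,1])<55)&(Q[...,2]<14)&(Q[...,2]>6)&(abs(Q[...,0])<40); q=Q[m]; A=np.c_[q[:,:2],np.ones(len(q))]; print("flange plane",np.linalg.lstsq(A,q[:,2],rcond=None)[0].round(4))
m=(abs(Q[...,1]-52)<15)&(abs(Q[...,0])>50)&(abs(Q[...,0])<56)&(Q[...,2]<5); print("plate",np.median(Q[m],0))
# claw profile: height vs x for |y|<9
for sgn in (-1,1):
  for x in range(36,60,2):
    m=(abs(Q[...,1])<8)&(abs(sgn*Q[...,0]-x)<1); print(sgn,x,m.sum(),np.median(Q[m][:,2]).round(1) if m.any() else None,end=' | ')
  print()
print(s["position"])
```

```text
flange plane [1.400e-03 3.000e-04 8.934e+00]
plate [50.19949541 53.01450731  0.65762889]
-1 36 34 8.9 | -1 38 30 9.0 | -1 40 35 8.9 | -1 42 32 8.6 | -1 44 48 12.3 | -1 46 53 17.4 | -1 48 51 22.8 | -1 50 37 26.3 | -1 52 20 22.2 | -1 54 26 21.4 | -1 56 0 None | -1 58 0 None | 
1 36 32 9.0 | 1 38 31 8.9 | 1 40 32 9.1 | 1 42 32 9.0 | 1 44 43 10.9 | 1 46 46 16.6 | 1 48 53 21.6 | 1 50 43 26.1 | 1 52 18 26.4 | 1 54 21 21.5 | 1 56 0 None | 1 58 0 None | 
[611.11754949  60.64743133 169.53198441]
```

View pics/w13.png

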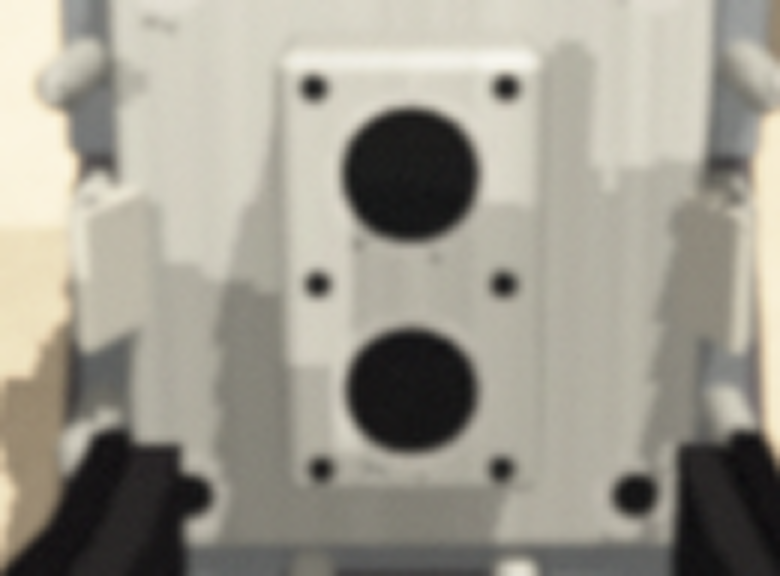

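```bash
cat >> h.py <<'E'
def lugpose(q,a,off=np.zeros(3)):
    t=tool(a); return flip([0,174,-20],q)+t.apply([0,0,18.7])+off, t
E
python3 - <<'E'
from h import *
p,t=lugpose(0,0); print(p)
plan([(p+[0,0,140],t),(p+[0,0,60],t)])
E
```

```text
[600.59943306 199.62457543  92.97949192]
P [[3.81,0.01,0.37],[2.81,0.01,2.1]]
R [[-0.0,-0.523,0.002],[-0.0,-0.523,0.002]]
```

```bash
python3 -m inch '{"delta_pos":[[0.9,0,-0.5],[1.8,0,-0.6],[2.7,0,-0.3],[3.4,0,0.1],[3.81,0.01,0.37],[3.2,0.01,1.4],[2.81,0.01,2.1],[2.81,0.01,2.1],[2.81,0.01,2.1]],"delta_rot":[[0,-0.1,0],[0,-0.2,0],[0,-0.3,0],[0,-0.4,0],[0,-0.5,0.002],[0,-0.523,0.002],[0,-0.523,0.002],[0,-0.523,0.002],[0,-0.523,0.002]]}'
python3 - <<'E'
from h import *
c=cam("wrist","w14",(130,60,390,255),3);np.savez("w14.npz",**{k:np.array(v) for k,v in c.items()})
s=read_state(); print(s["position"],s["tool_rot"],s["width"],s["qpos"].round(2))
E
```

```text
time_s: 11.05
position: [598.4, 199.5, 150.0]
tool_rot: [-3.134, 0.001, 1.649]
ft_force: [1.0, 0.0, 0.4]
width: 0.573
[600.28587214 199.78458893 152.47870522] [-3.13920839e+00 -5.90154990e-04  1.64723108e+00] 0.5728621886029791 [ 0.07  0.55 -0.65  1.68  0.38  1.04 -0.63]
```

View pics/w14.png

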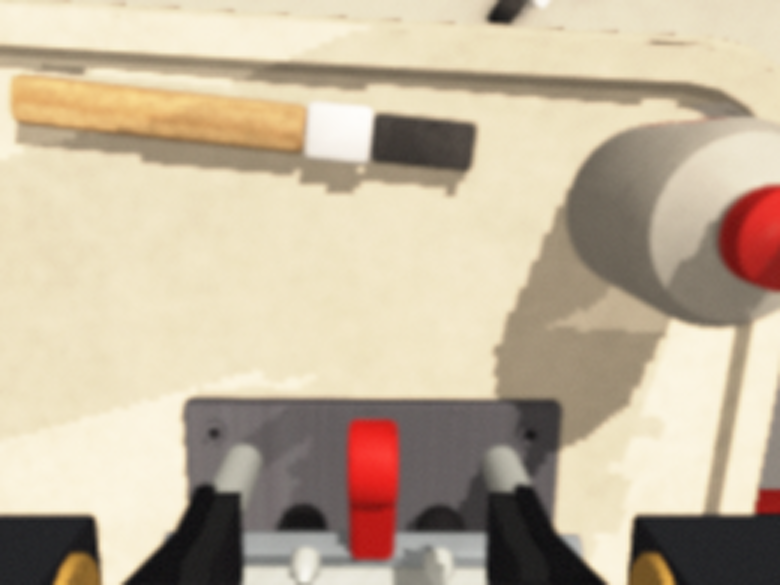

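```bash
python3 -m inch '{"delta_pos":[[0,0,0.4],[0,0,0.9],[0,0,1.3],[0,0,1.48],[0,0,1.48],[0,0,1.48]],"delta_rot":[[0,0,0],[0,0,0],[0,0,0],[0,0,0],[0,0,0],[0,0,0]]}'
python3 - <<'E'
from h import *
c=cam("wrist","w15",(130,60,390,255),3);cam("scene","s15",(120,130,360,320),3.3)
s=read_state(); print(s["position"],s["tool_rot"],s["width"],s["ft_force"])
E
```

```text
time_s: 11.6
position: [601.6, 199.8, 95.1]
tool_rot: [3.14, -0.001, 1.646]
ft_force: [0.2, 0.4, 0.5]
width: 0.576
[601.6512732  200.29513547  95.42691476] [ 3.13936657e+00 -1.52818248e-03  1.64669648e+00] 0.578673074953702 [0.5687213  0.25987058 0.10705933]
```

View pics/w15.png

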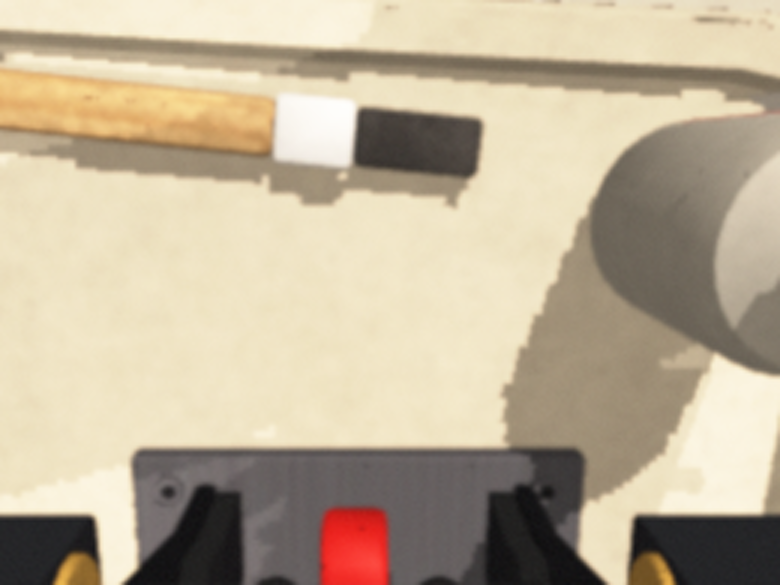

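View pics/s15.png

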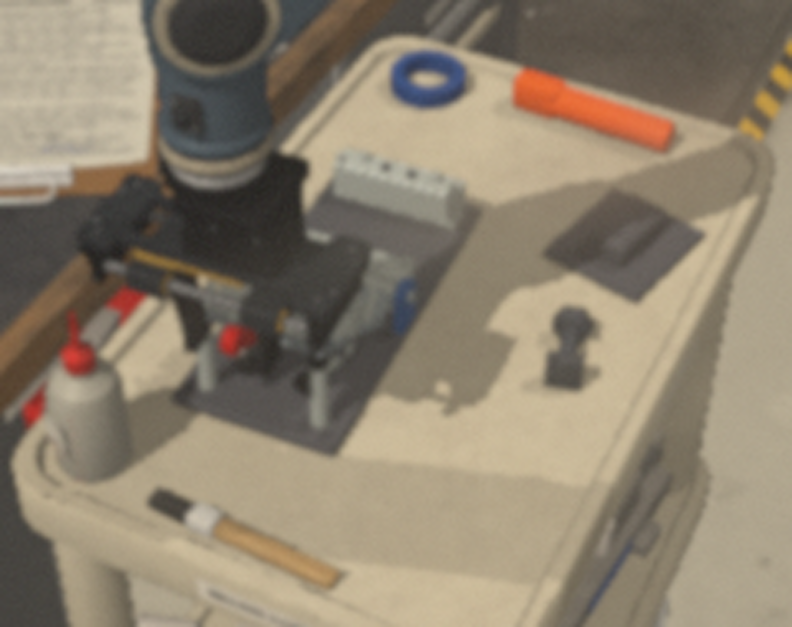

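```bash
python3 -m inch '{"delta_pos":[[0,-0.035,0.05],[0,-0.035,0.05],[0,-0.035,0.05],[0,-0.035,0.05],[0,-0.035,0.05],[0,-0.035,0.05],[0,-0.035,0.05],[0,-0.035,0.05],[0,-0.035,0.05],[0,-0.035,0.05]],"delta_rot":[[0,0,0],[0,0,0],[0,0,0],[0,0,0],[0,0,0],[0,0,0],[0,0,0],[0,0,0],[0,0,0],[0,0,0]]}' -1
python3 - <<'E'
from h import *
s=read_state(); print(s["position"],s["tool_rot"],s["width"],s["ft_force"])
E
```

```text
time_s: 12.53
position: [599.8, 199.9, 91.5]
tool_rot: [3.141, -0.001, 1.647]
ft_force: [3.3, 0.5, -1.3]
width: 0.136
[599.76272699 199.91193986  91.5320213 ] [ 3.14095896e+00 -9.99783379e-04  1.64710567e+00] 0.136437575830927 [ 3.28971947  0.50248857 -1.29008676]
```

```bash
cat > arc.py <<'E'
from h import *
import sys
q0,a0,q1,a1,n=map(float,sys.argv[1:]); n=int(n)
p0,t0=lugpose(q0,a0)
P=[];Q=[]
for i in range(1,n+1):
    q=q0+(q1-q0)*i/n; a=a0+(a1-a0)*i/n; p,t=lugpose(q,a)
    P.append((t0.inv().apply(p-p0)/40).round(2).tolist()); Q.append((t0.inv()*t).as_rotvec().round(3).tolist())
print(str(P).replace(" ","")); print(str(Q).replace(" ",""))
E
python3 arc.py 0 0 0.85 0.22 12
```

```text
[[-0.12,-0.0,-0.28],[-0.27,-0.0,-0.55],[-0.43,-0.0,-0.81],[-0.61,0.0,-1.05],[-0.81,-0.0,-1.29],[-1.02,-0.0,-1.5],[-1.25,0.0,-1.71],[-1.49,0.0,-1.89],[-1.75,-0.0,-2.06],[-2.01,0.0,-2.2],[-2.29,0.0,-2.33],[-2.57,-0.0,-2.44]]
[[0.0,0.018,-0.0],[0.0,0.037,-0.0],[0.0,0.055,0.0],[0.0,0.073,-0.0],[0.0,0.092,0.0],[0.0,0.11,-0.0],[0.0,0.128,-0.0],[0.0,0.147,0.0],[0.0,0.165,-0.0],[0.0,0.183,-0.0],[0.0,0.202,0.0],[0.0,0.22,0.0]]
```

```bash
python3 -m inch '{"delta_pos":[[-0.12,0,-0.28],[-0.27,0,-0.55],[-0.43,0,-0.81],[-0.61,0,-1.05],[-0.81,0,-1.29],[-1.02,0,-1.5],[-1.25,0,-1.71],[-1.49,0,-1.89],[-1.75,0,-2.06],[-2.01,0,-2.2],[-2.29,0,-2.33],[-2.57,0,-2.44]],"delta_rot":[[0,0.018,0],[0,0.037,0],[0,0.055,0],[0,0.073,0],[0,0.092,0],[0,0.11,0],[0,0.128,0],[0,0.147,0],[0,0.165,0],[0,0.183,0],[0,0.202,0],[0,0.22,0]]}'
python3 - <<'E'
from h import *
s=read_state(); print(s["position"],s["tool_rot"],s["width"],s["ft_force"],s["qpos"].round(2)); print(lugpose(.85,.22)[0])
cam("scene","s16",(120,100,360,290),3.3)
E
python3 arc.py 0.85 0.22 1.75 0.45 12
```

```text
time_s: 13.53
position: [607.2, 99.2, 189.6]
tool_rot: [3.141, -0.225, 1.648]
ft_force: [4.6, 4.3, -6.0]
width: 0.136
[607.18269249  99.20909532 189.59956383] [ 3.14068811 -0.22514759  1.64834466] 0.1358624073538004 [ 4.63934138  4.29798109 -5.96920026] [ 0.45  0.52 -0.79  1.7   0.17  1.02 -0.27]
[608.41266472  97.0169071  190.46006945]
[[-0.28,0.0,-0.16],[-0.57,-0.0,-0.29],[-0.87,-0.0,-0.4],[-1.18,0.0,-0.49],[-1.49,0.0,-0.55],[-1.81,0.0,-0.59],[-2.13,0.0,-0.61],[-2.45,-0.0,-0.6],[-2.77,-0.0,-0.57],[-3.08,0.0,-0.51],[-3.39,0.0,-0.43],[-3.69,0.0,-0.32]]
[[0.0,0.019,-0.0],[0.0,0.038,0.0],[0.0,0.058,0.0],[0.0,0.077,-0.0],[0.0,0.096,-0.0],[0.0,0.115,0.0],[0.0,0.134,-0.0],[0.0,0.153,0.0],[0.0,0.173,-0.0],[0.0,0.192,-0.0],[0.0,0.211,-0.0],[0.0,0.23,0.0]]
```

View pics/s16.png

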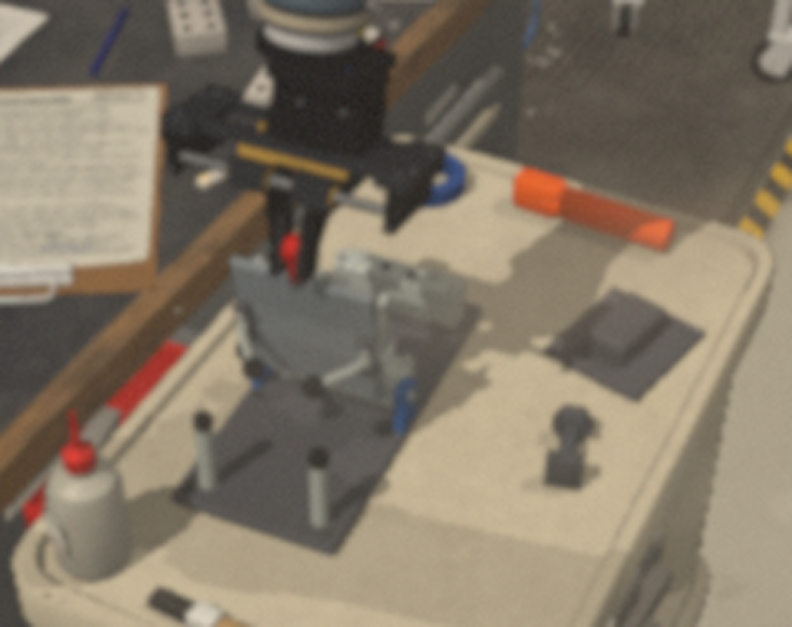

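```bash
python3 -m inch '{"delta_pos":[[-0.28,0,-0.16],[-0.57,0,-0.29],[-0.87,0,-0.4],[-1.18,0,-0.49],[-1.49,0,-0.55],[-1.81,0,-0.59],[-2.13,0,-0.61],[-2.45,0,-0.6],[-2.77,0,-0.57],[-3.08,0,-0.51],[-3.39,0,-0.43],[-3.69,0,-0.32]],"delta_rot":[[0,0.019,0],[0,0.038,0],[0,0.058,0],[0,0.077,0],[0,0.096,0],[0,0.115,0],[0,0.134,0],[0,0.153,0],[0,0.173,0],[0,0.192,0],[0,0.211,0],[0,0.23,0]]}'
python3 - <<'E'
from h import *
s=read_state(); print(s["position"],s["tool_rot"],s["width"],s["ft_force"],s["qpos"].round(2)); print(lugpose(1.75,.45)[0])
E
python3 arc.py 1.75 0.45 2.618 0.7 12
```

```text
time_s: 14.58
position: [618.1, -48.7, 170.2]
tool_rot: [-3.141, -0.453, 1.648]
ft_force: [-1.7, 0.0, 2.7]
width: 0.134
[618.14472648 -48.70270072 170.18833518] [-3.14076164 -0.45272701  1.64762851] 0.134176945216315 [-1.72020486  0.00505687  2.65551078] [ 0.78  0.67 -0.84  1.63  0.03  1.09  0.1 ]
[619.56294669 -49.41474671 170.85669195]
[[-0.3,-0.0,0.05],[-0.6,-0.0,0.13],[-0.89,-0.0,0.23],[-1.17,-0.0,0.35],[-1.45,0.0,0.49],[-1.71,-0.0,0.65],[-1.96,-0.0,0.83],[-2.2,-0.0,1.03],[-2.42,-0.0,1.24],[-2.62,-0.0,1.48],[-2.81,-0.0,1.72],[-2.98,-0.0,1.98]]
[[0.0,0.021,-0.0],[0.0,0.042,0.0],[0.0,0.063,0.0],[0.0,0.083,0.0],[-0.0,0.104,0.0],[0.0,0.125,-0.0],[-0.0,0.146,0.0],[0.0,0.167,-0.0],[0.0,0.188,-0.0],[0.0,0.208,-0.0],[0.0,0.229,0.0],[0.0,0.25,0.0]]
```

```bash
python3 -m inch '{"delta_pos":[[-0.3,0,0.05],[-0.6,0,0.13],[-0.89,0,0.23],[-1.17,0,0.35],[-1.45,0,0.49],[-1.71,0,0.65],[-1.96,0,0.83],[-2.2,0,1.03],[-2.42,0,1.24],[-2.62,0,1.48],[-2.81,0,1.72],[-2.98,0,1.98]],"delta_rot":[[0,0.021,0],[0,0.042,0],[0,0.063,0],[0,0.083,0],[0,0.104,0],[0,0.125,0],[0,0.146,0],[0,0.167,0],[0,0.188,0],[0,0.208,0],[0,0.229,0],[0,0.25,0]]}'
python3 -m inch '{"delta_pos":[[0,0,0],[0,0,0],[0,0,0]],"delta_rot":[[0,0,0],[0,0,0],[0,0,0]]}'
python3 - <<'E'
from h import *
s=read_state(); print(s["position"],s["tool_rot"],s["width"],s["ft_force"],s["qpos"].round(2)); print(lugpose(2.618,.7)[0])
cam("scene","s17",(120,100,360,290),3.3)
E
```

```text
time_s: 15.58
position: [623.5, -120.8, 47.6]
tool_rot: [-3.139, -0.708, 1.646]
ft_force: [-10.6, -11.4, 42.0]
width: 0.135
time_s: 15.83
position: [623.5, -121.1, 47.0]
tool_rot: [-3.14, -0.705, 1.647]
ft_force: [-2.2, -1.2, 9.1]
width: 0.134
[ 623.49048721 -121.05471615   47.01782431] [-3.14008647 -0.70454353  1.6473078 ] 0.13356855080584892 [-2.15430914 -1.21228568  9.08848232] [ 0.92  0.97 -0.84  1.55  0.01  1.09  0.34]
[ 625.09660162 -122.08575578   47.69638587]
```

View pics/s17.png

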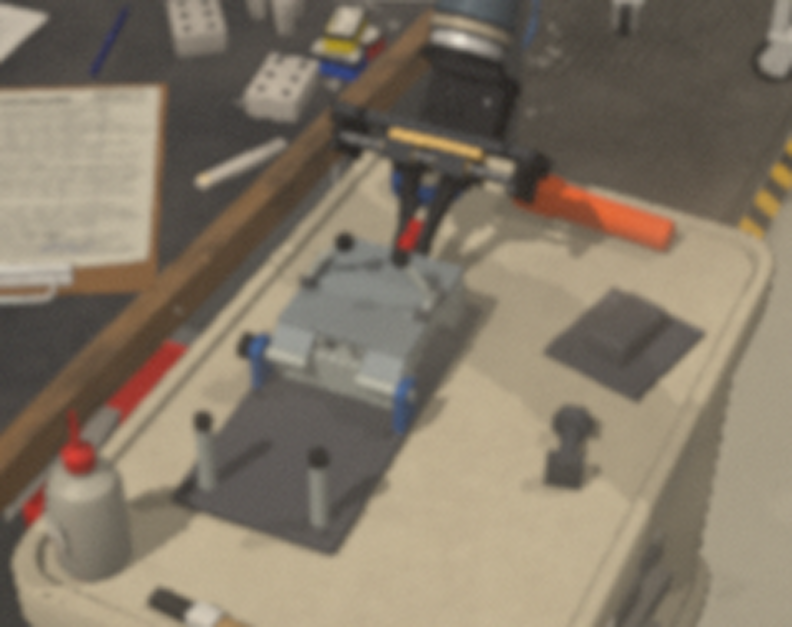

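```bash
python3 -m inch '{"delta_pos":[[0,0,0],[0,0,0],[0,0,0],[0,0,0]],"delta_rot":[[0,0,0],[0,0,0],[0,0,0],[0,0,0]]}' 0.15
python3 -m inch '{"delta_pos":[[0,0,-0.3],[0,0,-0.8],[0,0,-1.4],[0,0,-2.1],[0,0,-2.8],[0,0,-2.8],[0,0,-2.8]],"delta_rot":[[0,0,0],[0,0,0],[0,0,0],[0,0,0],[0,0,0],[0,0,0],[0,0,0]]}'
python3 - <<'E'
from h import *
s=read_state(); print(s["position"],s["tool_rot"],s["width"],s["ft_force"],s["qpos"].round(2))
c=cam("wrist","w18",(130,0,390,255),3);np.savez("w18.npz",**{k:np.array(v) for k,v in c.items()})
E
```

```text
time_s: 16.22
position: [623.1, -122.0, 45.0]
tool_rot: [-3.139, -0.701, 1.646]
ft_force: [-0.1, 0.3, -0.4]
width: 0.352
time_s: 16.8
position: [630.1, -195.8, 133.0]
tool_rot: [3.139, -0.698, 1.646]
ft_force: [-0.3, -0.5, 0.2]
width: 0.574
[ 630.07089138 -195.76492985  133.0370829 ] [ 3.13948163 -0.69813467  1.64603802] 0.5743004968021052 [-0.26977296 -0.49143678  0.20355414] [ 0.97  0.91 -0.85  1.41 -0.01  1.3   0.35]
```

View pics/w18.png

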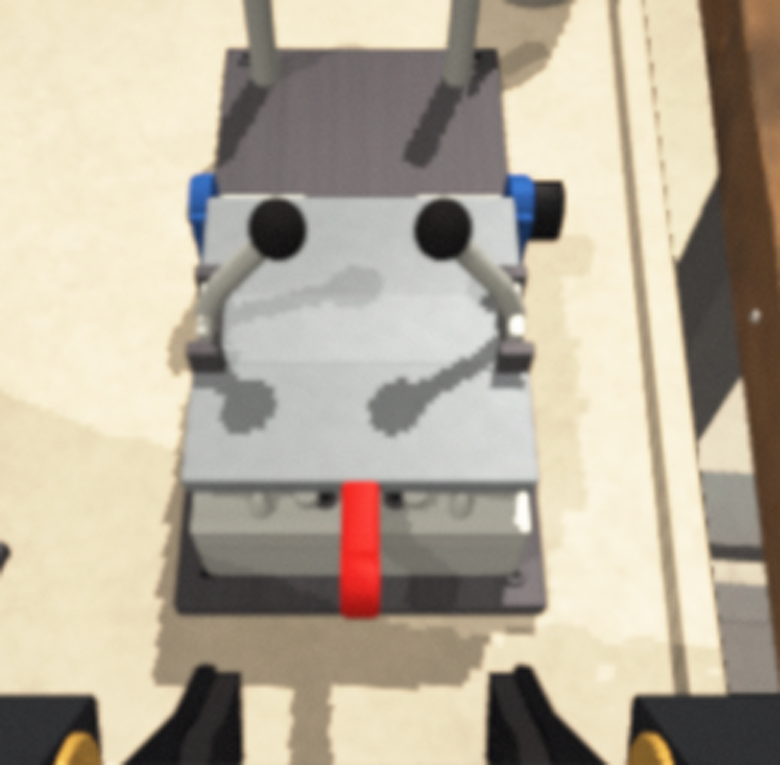

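Run:
```python
from h import *
c=cam("wrist","w19",(180,50,320,140),5.5);np.savez("w19.npz",**{k:np.array(v) for k,v in c.items()})
P=cloud(c); Q=Rs.inv().apply((P-S).reshape(-1,3)).reshape(P.shape)
# nest frame over: arms region z>70
m=(Q[...,2]>72)&(abs(Q[...,0])<65)&(Q[...,1]<-40)&(Q[...,1]>-130)
q=Q[m]; print(len(q))
for x in range(-60,61,4):
    k=abs(q[:,0]-x)<2
    if k.sum()>2: print(x,k.sum(),"y",np.percentile(q[k,1],[5,50,95]).round(0),"z",np.percentile(q[k,2],[5,50,95]).round(0))
m=(abs(Q[...,0])<15)&(Q[...,1]<-60)&(Q[...,1]>-130)&(Q[...,2]<75)&(Q[...,2]>50); print("plate back z",np.median(Q[m][:,2]), np.linalg.lstsq(np.c_[Q[m][:,:2],np.ones(m.sum())],Q[m][:,2],rcond=None)[0])
```

```text
1533
-60 11 y [-100.  -96.  -65.] z [73. 76. 77.]
-56 83 y [-101.  -84.  -63.] z [74. 76. 79.]
-52 113 y [-101.  -86.  -64.] z [74. 77. 86.]
-48 71 y [-101.  -84.  -81.] z [74. 84. 91.]
-44 45 y [-84. -83. -81.] z [86. 93. 98.]
-40 41 y [-85. -83. -81.] z [ 91.  97. 102.]
-36 44 y [-85. -83. -81.] z [ 96. 102. 106.]
-32 75 y [-88. -84. -79.] z [102. 114. 118.]
-28 97 y [-89. -87. -78.] z [109. 118. 120.]
-24 91 y [-89. -87. -78.] z [109. 116. 120.]
-20 74 y [-88. -85. -79.] z [109. 115. 118.]
-16 9 y [-85. -83. -79.] z [110. 113. 114.]
16 30 y [-86. -84. -79.] z [110. 114. 116.]
20 86 y [-88. -86. -78.] z [108. 116. 119.]
24 95 y [-89. -87. -77.] z [107. 117. 120.]
28 89 y [-89. -86. -78.] z [107. 117. 119.]
32 65 y [-87. -84. -80.] z [100. 111. 117.]
36 48 y [-85. -84. -80.] z [ 95. 101. 105.]
40 47 y [-85. -83. -80.] z [ 90.  97. 101.]
44 51 y [-99. -84. -80.] z [76. 90. 95.]
48 94 y [-101.  -84.  -80.] z [73. 79. 91.]
52 108 y [-101.  -86.  -64.] z [73. 77. 83.]
56 66 y [-101.  -84.  -63.] z [74. 76. 78.]
plate back z 66.59011533759015 [-2.07862088e-03  2.25480313e-03  6.68051501e+01]
```

View pics/w19.png

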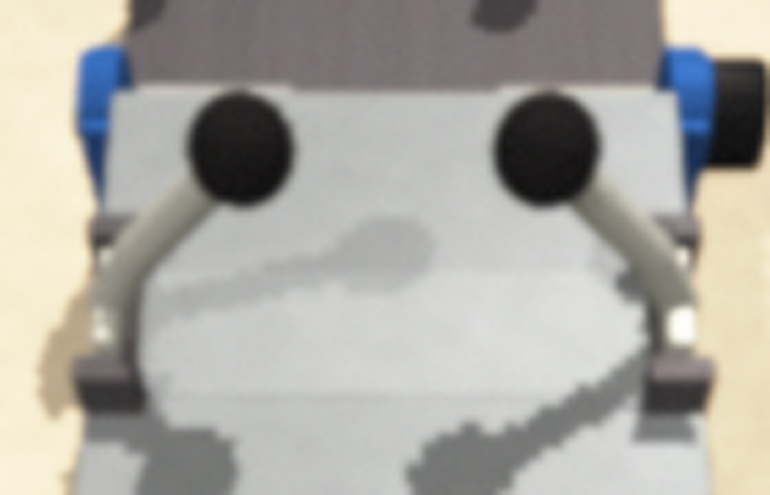

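```bash
cat >> h.py <<'E'
def knobpose(q,a,back,d): # back: knob distance behind axis(68 rest, 56.3 squeezed)
    t=tool(a); return flip([0,80,-back],q)+t.apply([0,0,d]), t
E
python3 - <<'E'
from h import *
plan([knobpose(2.618,.5,68.5,-70),knobpose(2.618,.5,68.5,-25)])
print(knobpose(2.618,.5,68.5,-70)[0])
E
```

```text
P [[2.94,0.05,1.15],[2.72,0.05,2.25]]
R [[-0.003,-0.201,0.0],[-0.003,-0.201,0.0]]
[621.42226977 -73.83240301 171.93028957]
```

```bash
python3 -m inch '{"delta_pos":[[0.8,0.05,0.1],[1.7,0.05,0.4],[2.4,0.05,0.8],[2.94,0.05,1.15],[2.94,0.05,1.15],[2.94,0.05,1.15],[2.94,0.05,1.15]],"delta_rot":[[0,-0.05,0],[0,-0.1,0],[0,-0.15,0],[0,-0.201,0],[0,-0.201,0],[0,-0.201,0],[0,-0.201,0]]}' 0.85
python3 - <<'E'
from h import *
s=read_state(); print(s["position"],s["tool_rot"],s["width"],s["qpos"].round(2))
c=cam("wrist","w20",(130,60,390,255),3);np.savez("w20.npz",**{k:np.array(v) for k,v in c.items()})
P=cloud(c); Q=Rs.inv().apply((P-S).reshape(-1,3)).reshape(P.shape)
m=(Q[...,2]>108)&(abs(Q[...,0])<40)&(Q[...,1]<-40)&(Q[...,1]>-120)&(Q[...,2]<123)
q=Q[m]
for sg in (-1,1):
    k=q[q[:,0]*sg>0]; print(len(k),k.min(0).round(1),k.max(0).round(1))
E
```

```text
time_s: 17.48
position: [621.3, -74.2, 171.2]
tool_rot: [-3.138, -0.499, 1.647]
ft_force: [0.4, -1.3, -0.2]
width: 0.917
[621.31452908 -74.21688321 171.20215721] [-3.138375   -0.49914188  1.64713459] 0.917376000587099 [ 0.83  0.7  -0.86  1.59  0.02  1.13  0.15]
347 [-33.1 -89.7 108.4] [-16.4 -72.9 120.4]
349 [ 16.4 -89.7 110.4] [ 33.4 -72.7 120.5]
```

View pics/w20.png

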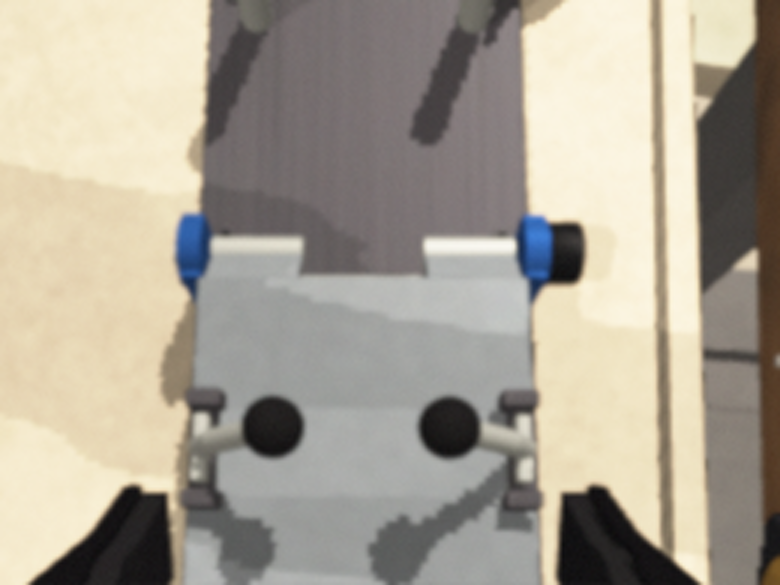

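Run:
```python
from h import *
s=read_state(); print(s["position"])
plan([knobpose(2.618,.5,68.5,-20),knobpose(2.618,.5,68.5,0)])
p0,t0=knobpose(2.618,.5,68.5,0)
for b in (65.7,62.4,58.8,57,56.3): print(b,(t0.inv().apply(knobpose(2.618,.5,b,0)[0]-p0)/40).round(3))
```

```text
[621.5419018  -75.51474069 170.82542255]
P [[0.05,0.0,1.25],[0.05,0.0,1.75]]
R [[-0.003,0.001,-0.002],[-0.003,0.001,-0.002]]
65.7 [-0.034 -0.     0.061]
62.4 [-0.073  0.     0.134]
58.8 [-0.116  0.     0.213]
57 [-0.138  0.     0.252]
56.3 [-0.146  0.     0.268]
```

```bash
python3 -m inch '{"delta_pos":[[0.02,0,0.5],[0.03,0,1.0],[0.04,0,1.4],[0.05,0,1.7],[0.05,0,1.75],[0.05,0,1.75],[0.05,0,1.75]],"delta_rot":[[0,0,0],[0,0,0],[0,0,0],[0,0,0],[0,0,0],[0,0,0],[0,0,0]]}' 0.62
python3 - <<'E'
from h import *
s=read_state(); p=s["position"]; t=tool(.5)
print(s["position"],"tip rel knob(tool)",t.inv().apply(p-knobpose(2.618,.5,68.5,0)[0]).round(1),s["tool_rot"],s["width"],s["ft_force"],s["qpos"].round(2))
c=cam("wrist","w21",(130,60,390,255),3)
E
```

```text
time_s: 18.12
position: [619.3, -40.1, 111.6]
tool_rot: [-3.139, -0.5, 1.646]
ft_force: [-1.2, 0.7, -1.5]
width: 0.814
[619.27208702 -40.10726032 111.64941209] tip rel knob(tool) [ 0.8  0.4 -0.9] [-3.13949128 -0.49952429  1.64560858] 0.8142273927149924 [-1.19734297  0.73600219 -1.4742371 ] [ 0.78  0.75 -0.84  1.67  0.05  1.    0.12]
```

View pics/w21.png

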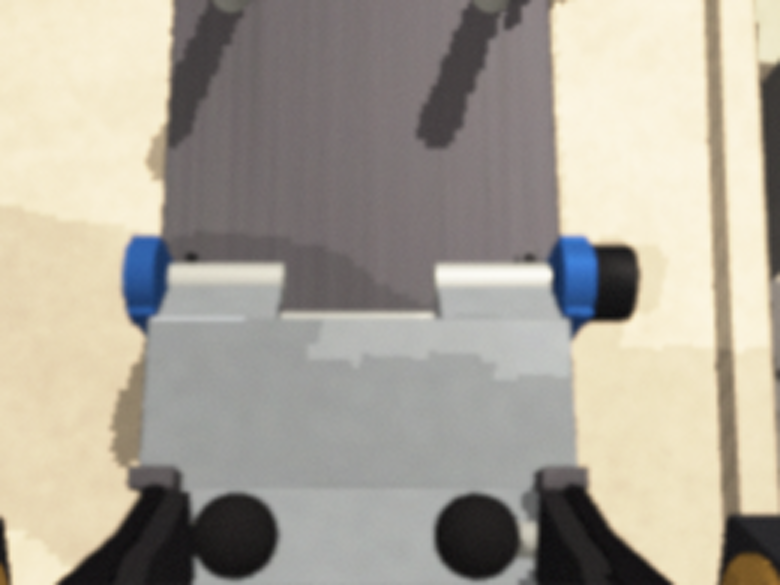

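```bash
python3 -m inch '{"delta_pos":[[-0.01,-0.03,0.02],[-0.03,-0.03,0.06],[-0.03,-0.03,0.06],[-0.03,-0.03,0.06]],"delta_rot":[[0,0,0],[0,0,0],[0,0,0],[0,0,0]]}' 0.37
python3 -m inch '{"delta_pos":[[-0.02,0,0.04],[-0.04,0,0.075],[-0.04,0,0.075]],"delta_rot":[[0,0,0],[0,0,0],[0,0,0]]}' 0.18
python3 -m inch '{"delta_pos":[[-0.02,0,0.04],[-0.04,0,0.075],[-0.04,0,0.075]],"delta_rot":[[0,0,0],[0,0,0],[0,0,0]]}' 0.01
python3 - <<'E'
from h import *
s=read_state(); p=s["position"]; t=tool(.5)
print(s["position"],"tip rel knob(tool)",t.inv().apply(p-knobpose(2.618,.5,58.8,0)[0]).round(1),s["tool_rot"],s["width"],s["ft_force"])
c=cam("wrist","w22",(130,60,390,255),3)
E
```

```text
time_s: 18.5
position: [618.8, -39.9, 109.5]
tool_rot: [3.141, -0.498, 1.647]
ft_force: [0.3, -1.0, 0.4]
width: 0.696
time_s: 18.75
position: [618.8, -39.4, 106.0]
tool_rot: [3.141, -0.499, 1.647]
ft_force: [0.6, -1.7, 2.5]
width: 0.606
time_s: 19.0
position: [618.3, -39.1, 102.2]
tool_rot: [-3.141, -0.5, 1.647]
ft_force: [1.2, -0.4, 1.7]
width: 0.519
[618.31285376 -39.05161593 102.20046518] tip rel knob(tool) [ 1.9 -0.5 -0.6] [-3.14096092 -0.49956538  1.64684501] 0.5185179536611338 [ 1.1886228  -0.40413778  1.70102363]
```

View pics/w22.png

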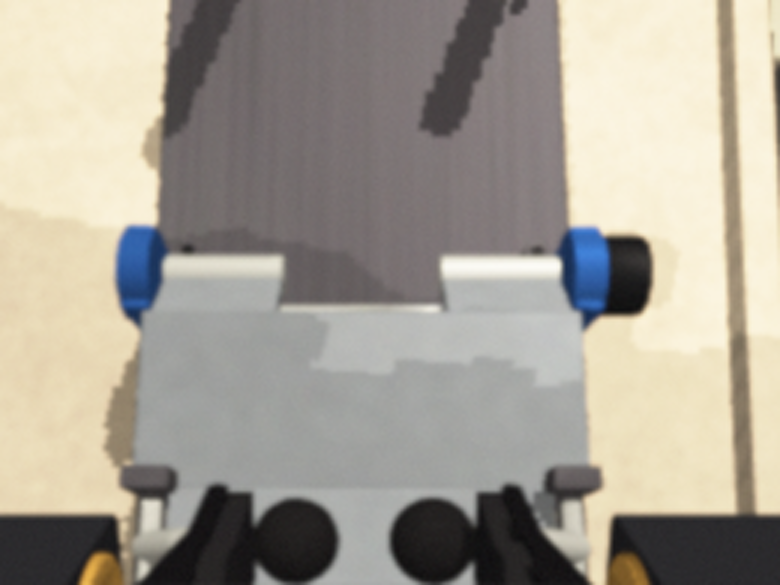

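```bash
python3 -m inch '{"delta_pos":[[-0.03,0,0.03],[-0.06,0,0.055],[-0.06,0,0.055],[-0.06,0,0.055],[-0.06,0,0.055]],"delta_rot":[[0,0,0],[0,0,0],[0,0,0],[0,0,0],[0,0,0]]}' -1
python3 - <<'E'
from h import *
s=read_state(); p=s["position"]; t=tool(.5)
print(s["position"],"tip rel knob(tool)",t.inv().apply(p-knobpose(2.618,.5,56.3,0)[0]).round(1),s["tool_rot"],s["width"],s["ft_force"],s["torque"])
c=cam("wrist","w23",(130,60,390,255),3); cam("scene","s23",(200,130,360,250),5)
E
```

```text
time_s: 19.47
position: [617.8, -39.3, 99.2]
tool_rot: [-3.139, -0.501, 1.647]
ft_force: [2.1, 1.8, 1.7]
width: 0.406
[617.7861774  -39.33650951  99.1605345 ] tip rel knob(tool) [ 1.4 -1.  -0.2] [-3.13947096 -0.5005497   1.64697957] 0.40560574508119496 [2.09839059 1.83863347 1.7261226 ] [-0.05002387  0.19054791 -0.2103167 ]
```

View pics/w23.png

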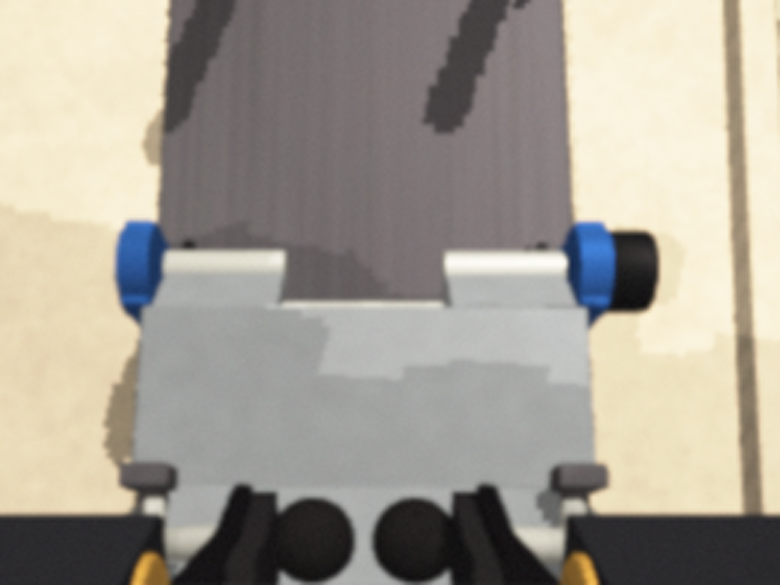

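View pics/s23.png

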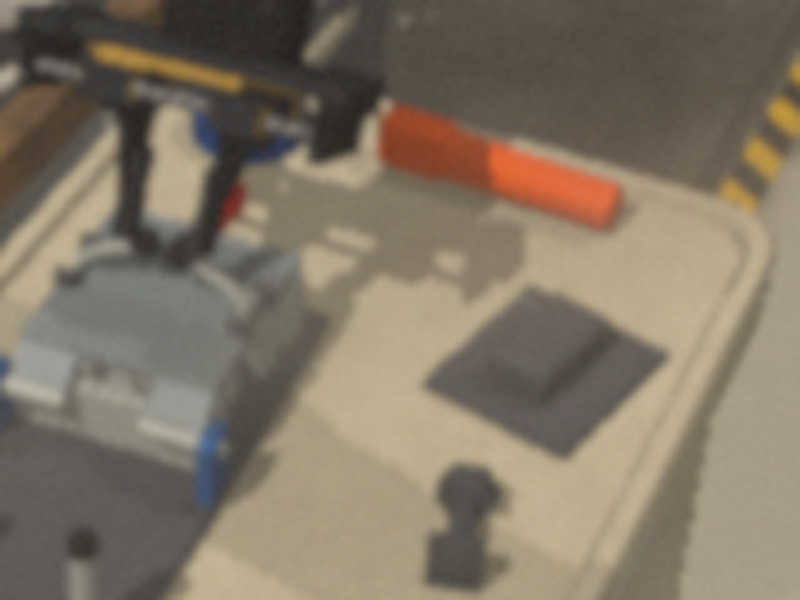

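```bash
python3 -m inch '{"delta_pos":[[0,0,0],[0,0,0.02],[-0.02,0.01,0.1],[-0.02,0.01,0.14],[-0.02,0.01,0.14],[-0.02,0.01,0.14]],"delta_rot":[[0,0,0],[0,0,0],[0,0,0],[0,0,0],[0,0,0],[0,0,0]]}' -0.01
python3 - <<'E'
from h import *
s=read_state(); p=s["position"]; t=tool(.5)
print("tip rel knob(tool)",t.inv().apply(p-knobpose(2.618,.5,56.3,0)[0]).round(1),s["width"],s["ft_force"],s["torque"])
E
python3 -m inch '{"delta_pos":[[0,0,0],[0,0,0],[0,0,0],[0,0,0]],"delta_rot":[[0,0,0],[0,0,0],[0,0,0],[0,0,0]]}' -1
python3 - <<'E'
from h import *
s=read_state(); p=s["position"]; t=tool(.5)
print("tip rel knob(tool)",t.inv().apply(p-knobpose(2.618,.5,56.3,0)[0]).round(1),s["width"],s["ft_force"],s["torque"])
c=cam("wrist","w24",(130,60,390,255),3)
E
```

```text
time_s: 20.07
position: [619.6, -39.2, 96.9]
tool_rot: [3.14, -0.499, 1.648]
ft_force: [-3.5, -4.3, 17.8]
width: 0.491
tip rel knob(tool) [0.3 0.8 1.8] 0.49135032648587057 [-3.45714713 -4.31070258 17.79261165] [0.39823929 0.80256739 0.45502945]
time_s: 20.4
position: [617.7, -39.4, 96.5]
tool_rot: [-3.139, -0.499, 1.647]
ft_force: [-7.0, -6.0, 20.0]
width: 0.421
tip rel knob(tool) [ 0.1 -1.1  2.1] 0.42054348615736076 [-7.03663989 -5.98717715 19.96733198] [0.37922879 1.64894841 0.76155862]
```

View pics/w24.png

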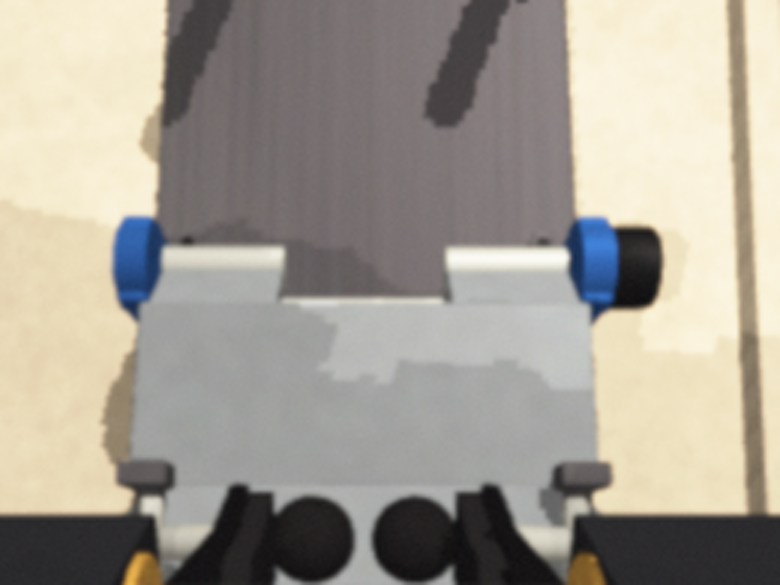

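```bash
sed 's/lugpose(q0,a0)/knobpose(q0,a0,56.3,0)/;s/lugpose(q,a)/knobpose(q,a,56.3,0)/' arc.py > arck.py; python3 arck.py 2.618 0.5 2.25 0.25 10
```

```text
[[0.08,-0.0,-0.04],[0.16,-0.0,-0.07],[0.25,-0.0,-0.11],[0.33,-0.0,-0.13],[0.42,-0.0,-0.16],[0.51,-0.0,-0.18],[0.59,0.0,-0.2],[0.68,-0.0,-0.22],[0.77,-0.0,-0.23],[0.86,-0.0,-0.24]]
[[0.0,-0.025,-0.0],[-0.0,-0.05,0.0],[0.0,-0.075,0.0],[0.0,-0.1,0.0],[-0.0,-0.125,0.0],[-0.0,-0.15,0.0],[-0.0,-0.175,0.0],[0.0,-0.2,-0.0],[-0.0,-0.225,0.0],[-0.0,-0.25,0.0]]
```

```bash
python3 -m inch '{"delta_pos":[[0.08,0.01,-0.06],[0.16,0.02,-0.11],[0.25,0.02,-0.15],[0.33,0.02,-0.17],[0.42,0.02,-0.2],[0.51,0.02,-0.22],[0.59,0.02,-0.24],[0.68,0.02,-0.26],[0.77,0.02,-0.27],[0.86,0.02,-0.28]],"delta_rot":[[0,-0.025,0],[0,-0.05,0],[0,-0.075,0],[0,-0.1,0],[0,-0.125,0],[0,-0.15,0],[0,-0.175,0],[0,-0.2,0],[0,-0.225,0],[0,-0.25,0]]}'
python3 - <<'E'
from h import *
s=read_state(); p=s["position"]; t=tool(.25)
print("tip rel knob(tool)",t.inv().apply(p-knobpose(2.25,.25,56.3,0)[0]).round(1),s["width"],s["ft_force"],s["torque"],s["qpos"].round(2))
c=cam("wrist","w25",(130,60,390,255),3); cam("scene","s25",(160,120,320,240),5)
E
```

```text
time_s: 21.28
position: [616.1, -17.9, 119.2]
tool_rot: [-3.137, -0.241, 1.645]
ft_force: [-3.2, -8.6, 2.0]
width: 0.427
tip rel knob(tool) [-3.9 -1.1  3.2] 0.42748009386381075 [-3.19664694 -8.63461496  2.02176777] [-2.15473101  0.76719838  0.12585766] [ 0.59  0.62 -0.73  1.72  0.19  0.95 -0.08]
```

View pics/w25.png

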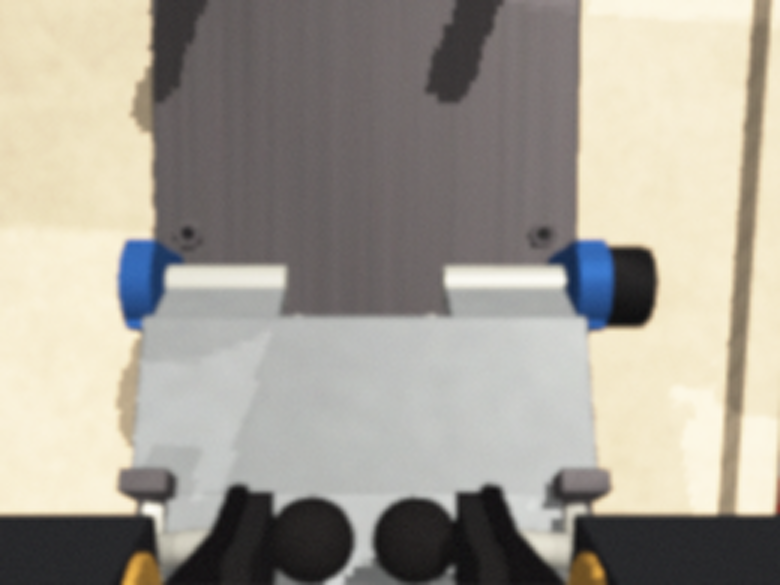

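View pics/s25.png

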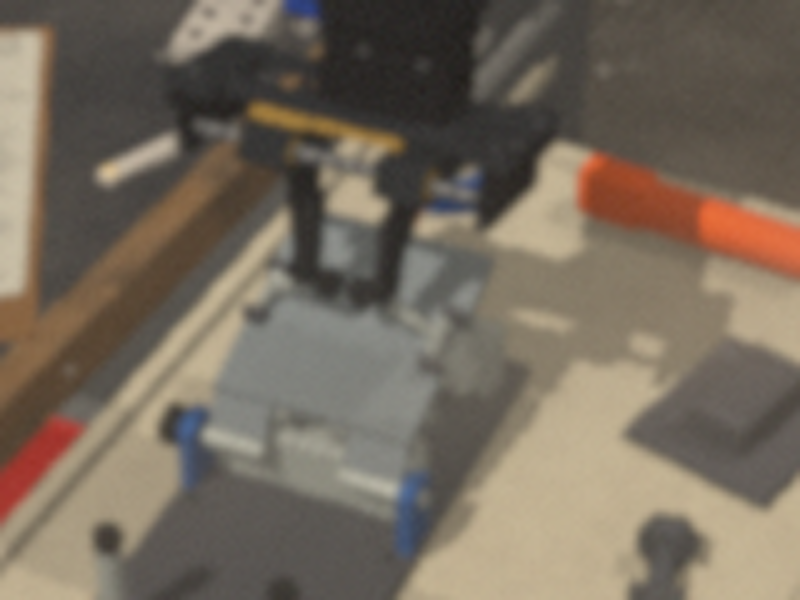

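```bash
python3 arck.py 2.25 0.25 1.7 -0.1 12
```

```text
[[0.11,-0.0,-0.03],[0.21,-0.0,-0.06],[0.32,0.0,-0.09],[0.43,-0.0,-0.11],[0.55,-0.0,-0.12],[0.66,-0.0,-0.13],[0.77,-0.0,-0.14],[0.88,-0.0,-0.14],[0.99,-0.0,-0.13],[1.1,0.0,-0.12],[1.22,-0.0,-0.11],[1.33,-0.0,-0.09]]
[[-0.0,-0.029,-0.0],[-0.0,-0.058,0.0],[-0.0,-0.087,0.0],[-0.0,-0.117,0.0],[-0.0,-0.146,0.0],[-0.0,-0.175,0.0],[-0.0,-0.204,0.0],[-0.0,-0.233,0.0],[-0.0,-0.263,0.0],[-0.0,-0.292,0.0],[-0.0,-0.321,0.0],[-0.0,-0.35,0.0]]
```

```bash
python3 -m inch '{"delta_pos":[[0.11,0,-0.03],[0.21,0,-0.06],[0.32,0,-0.09],[0.43,0,-0.11],[0.55,0,-0.12],[0.66,0,-0.13],[0.77,0,-0.14],[0.88,0,-0.14],[0.99,0,-0.13],[1.1,0,-0.12],[1.22,0,-0.11],[1.33,0,-0.09]],"delta_rot":[[0,-0.029,0],[0,-0.058,0],[0,-0.087,0],[0,-0.117,0],[0,-0.146,0],[0,-0.175,0],[0,-0.204,0],[0,-0.233,0],[0,-0.263,0],[0,-0.292,0],[0,-0.321,0],[0,-0.35,0]]}'
python3 - <<'E'
from h import *
s=read_state(); p=s["position"]; t=tool(-.1)
print("tip rel knob(tool)",t.inv().apply(p-knobpose(1.7,-.1,56.3,0)[0]).round(1),s["width"],s["ft_force"],s["torque"],s["qpos"].round(2))
c=cam("wrist","w26",(130,60,390,255),3); cam("scene","s26",(160,120,320,240),5)
E
```

```text
time_s: 22.38
position: [612.3, 33.4, 138.7]
tool_rot: [-3.138, 0.11, 1.645]
ft_force: [-6.7, -7.0, 11.5]
width: 0.421
tip rel knob(tool) [-1.9 -0.9  1.2] 0.4209237889541732 [-6.73652025 -6.96241634 11.54841165] [-1.92202822  1.41313333 -0.40318648] [ 0.24  0.52 -0.57  1.75  0.45  1.02 -0.46]
```

View pics/w26.png

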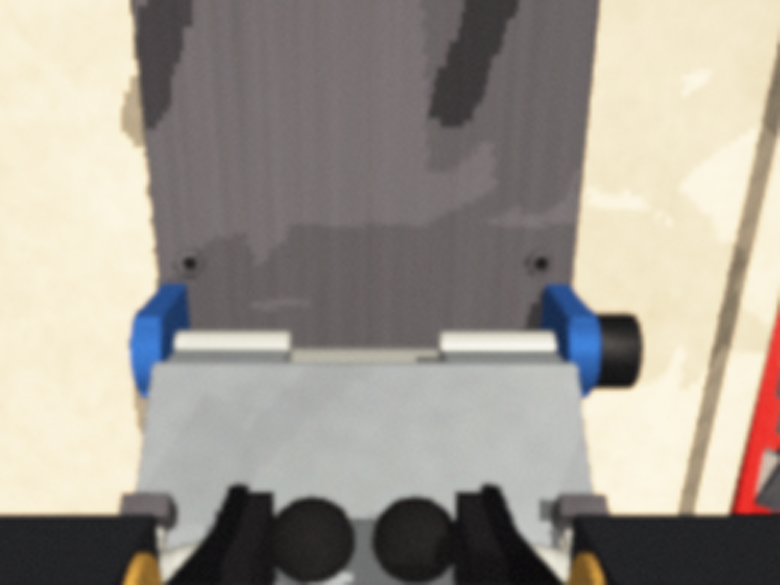

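View pics/s26.png

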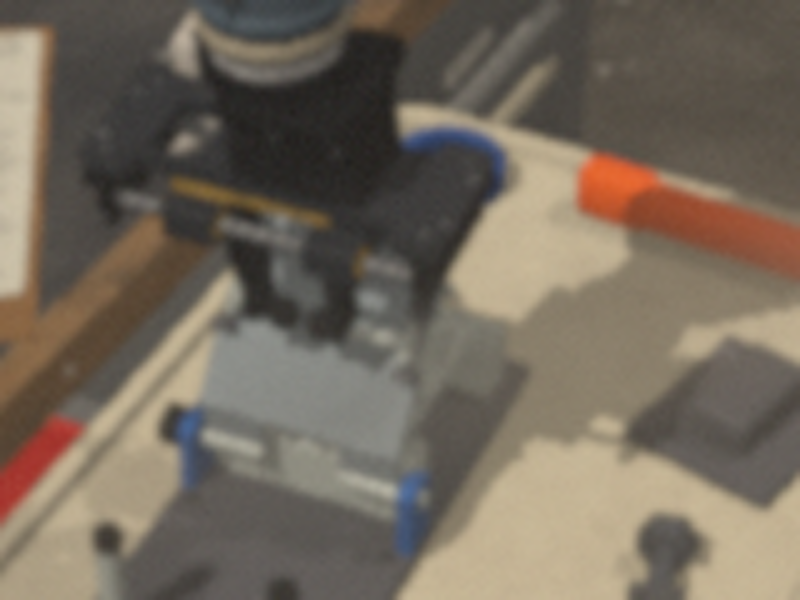

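```bash
python3 - <<'E'
from h import *
cam("top","t26",(170,130,310,220),5.5)
E
python3 arck.py 1.7 -0.1 1.25 -0.45 10
```

```text
[[0.11,-0.0,-0.01],[0.22,0.0,-0.02],[0.33,0.0,-0.02],[0.44,-0.0,-0.02],[0.55,0.0,-0.01],[0.66,0.0,-0.0],[0.77,0.0,0.01],[0.87,0.0,0.04],[0.98,-0.0,0.06],[1.09,0.0,0.09]]
[[-0.0,-0.035,0.0],[-0.0,-0.07,0.0],[0.0,-0.105,0.0],[0.0,-0.14,0.0],[-0.0,-0.175,0.0],[0.0,-0.21,0.0],[-0.0,-0.245,0.0],[-0.0,-0.28,0.0],[-0.0,-0.315,-0.0],[-0.0,-0.35,0.0]]
```

View pics/t26.png

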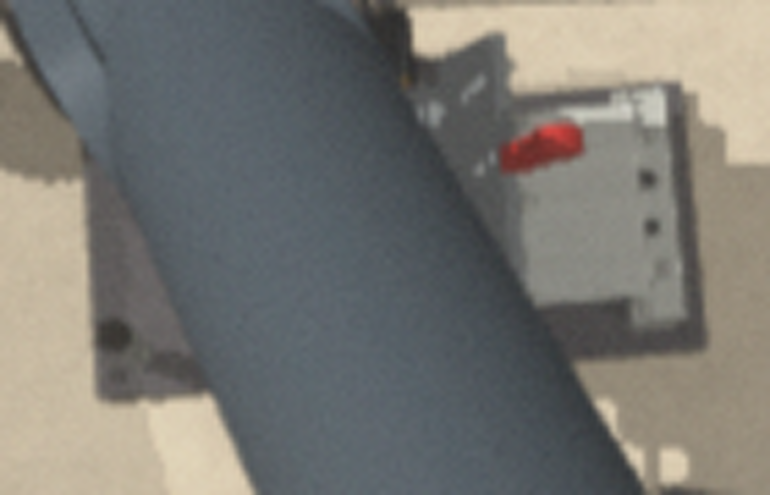

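```bash
python3 -m inch '{"delta_pos":[[0.11,0,-0.01],[0.22,0,-0.02],[0.33,0,-0.02],[0.44,0,-0.02],[0.55,0,-0.01],[0.66,0,0],[0.77,0,0.01],[0.87,0,0.04],[0.98,0,0.06],[1.09,0,0.09]],"delta_rot":[[0,-0.035,0],[0,-0.07,0],[0,-0.105,0],[0,-0.14,0],[0,-0.175,0],[0,-0.21,0],[0,-0.245,0],[0,-0.28,0],[0,-0.315,0],[0,-0.35,0]]}'
python3 - <<'E'
from h import *
s=read_state(); p=s["position"]; t=tool(-.45)
print(p,s["tool_rot"],"tip rel knob(tool)",t.inv().apply(p-knobpose(1.25,-.45,56.3,0)[0]).round(1),s["width"],s["ft_force"],s["torque"],s["qpos"].round(2))
c=cam("wrist","w27",(130,60,390,255),3); cam("scene","s27",(160,120,320,240),5)
E
python3 arck.py 1.25 -0.45 0.9 -0.7 10
```

```text
time_s: 23.37
position: [608.8, 80.7, 130.9]
tool_rot: [-3.14, 0.455, 1.648]
ft_force: [-6.0, -1.1, 8.7]
width: 0.413
[608.81518956  80.65083721 130.87949219] [-3.13987805  0.45484364  1.64807072] tip rel knob(tool) [ 2.5 -0.8 -0.3] 0.41287624927060007 [-6.04065445 -1.14598703  8.66896162] [-0.51297049  1.15486406 -0.7065194 ] [-0.09  0.58 -0.45  1.72  0.7   1.21 -0.79]
[[0.09,-0.0,-0.0],[0.17,-0.0,-0.0],[0.26,-0.0,0.0],[0.34,-0.0,0.01],[0.43,-0.0,0.02],[0.51,-0.0,0.03],[0.6,-0.0,0.05],[0.68,-0.0,0.07],[0.76,-0.0,0.09],[0.84,-0.0,0.11]]
[[-0.0,-0.025,-0.0],[0.0,-0.05,-0.0],[0.0,-0.075,0.0],[-0.0,-0.1,-0.0],[0.0,-0.125,-0.0],[0.0,-0.15,-0.0],[-0.0,-0.175,0.0],[-0.0,-0.2,0.0],[-0.0,-0.225,0.0],[-0.0,-0.25,0.0]]
```

View pics/s27.png

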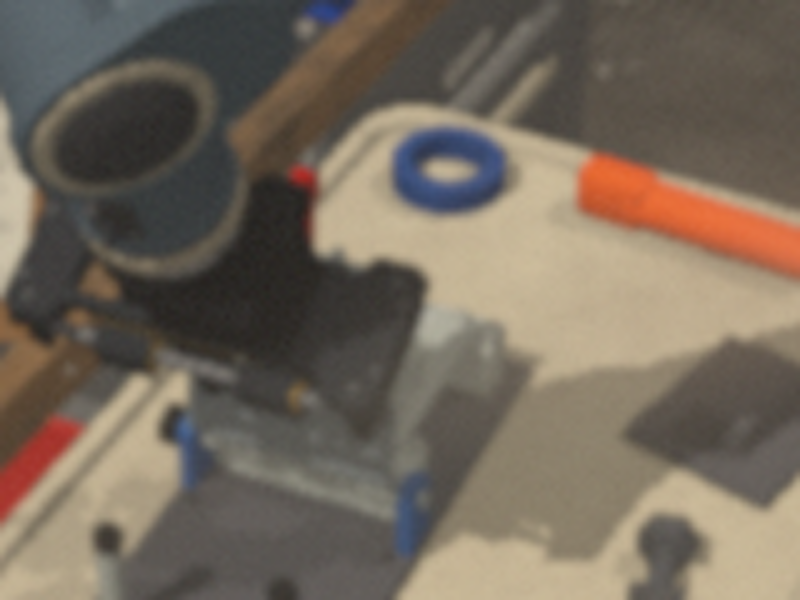

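View pics/w27.png

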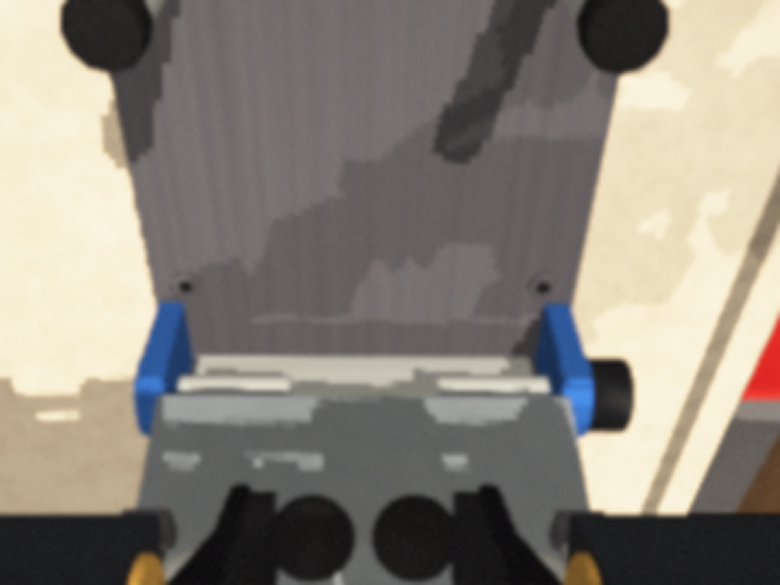

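```bash
python3 -m inch '{"delta_pos":[[0.09,0,0],[0.17,0,0],[0.26,0,0],[0.34,0,0.01],[0.43,0,0.02],[0.51,0,0.03],[0.6,0,0.05],[0.68,0,0.07],[0.76,0,0.09],[0.84,0,0.11]],"delta_rot":[[0,-0.025,0],[0,-0.05,0],[0,-0.075,0],[0,-0.1,0],[0,-0.125,0],[0,-0.15,0],[0,-0.175,0],[0,-0.2,0],[0,-0.225,0],[0,-0.25,0]]}'
python3 - <<'E'
from h import *
s=read_state(); p=s["position"]; t=tool(-.7)
print(p,s["tool_rot"],"tip rel knob(tool)",t.inv().apply(p-knobpose(.9,-.7,56.3,0)[0]).round(1),s["width"],s["ft_force"],s["torque"],s["qpos"].round(2))
c=cam("wrist","w28",(130,60,390,255),3); cam("scene","s28",(120,100,360,290),3.3)
E
```

```text
time_s: 24.3
position: [606.5, 110.4, 110.8]
tool_rot: [-3.139, 0.701, 1.65]
ft_force: [-5.1, 1.8, 3.4]
width: 0.41
[606.54345305 110.36595028 110.80913743] [-3.13903207  0.70107516  1.65033103] tip rel knob(tool) [ 4.2 -0.9 -0.9] 0.40977131745407336 [-5.05221853  1.75437546  3.41016577] [ 0.3257784   0.78002476 -0.76587112] [-0.29  0.68 -0.38  1.68  0.83  1.38 -0.97]
```

View pics/s28.png

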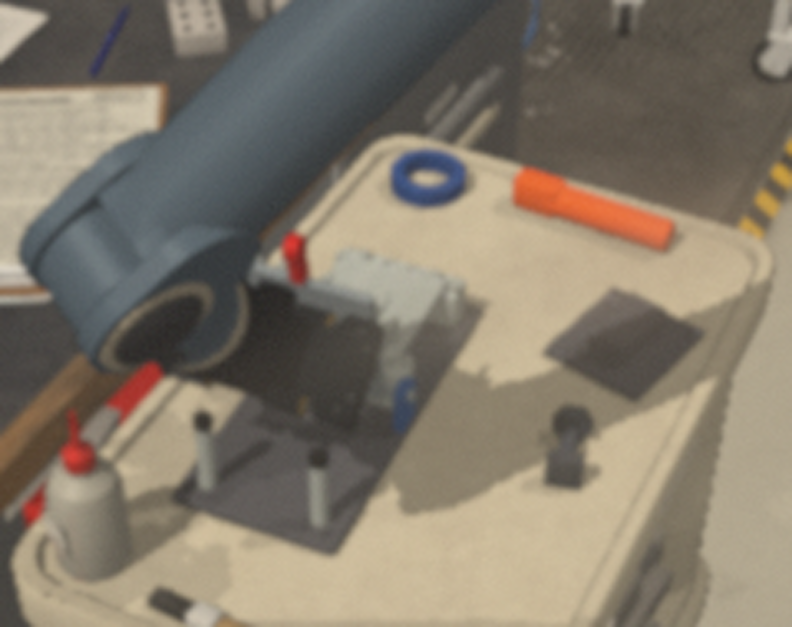

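View pics/w28.png

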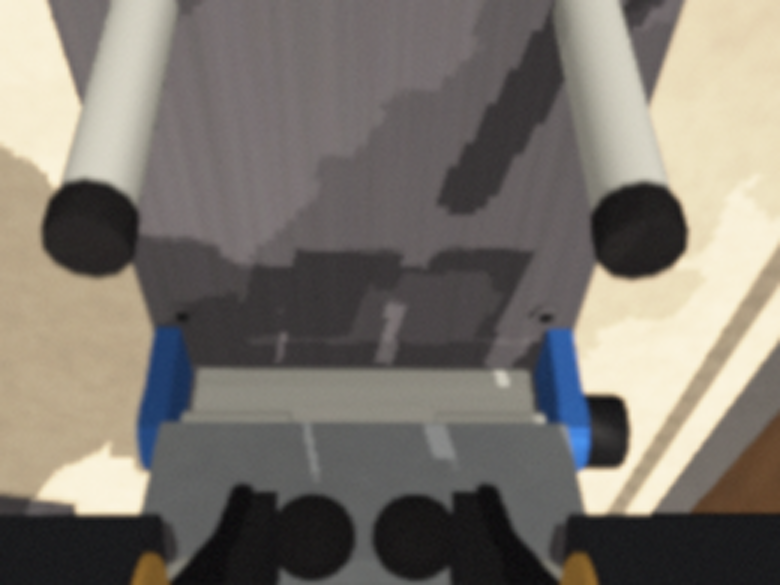

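```bash
python3 -m inch '{"delta_pos":[[0,0,0],[0,0,0],[0,0,0],[0,0,0],[0,0,0],[0,0,-0.4],[0,0,-1.2],[0,0,-2.1],[0,0,-3.1],[0,0,-4.0],[0,0,-4.6],[0,0,-5]],"delta_rot":[[0,0,0],[0,0,0],[0,0,0],[0,0,0],[0,0,0],[0,0,0],[0,0,0],[0,0,0],[0,0,0],[0,0,0],[0,0,0],[0,0,0]]}' 0.9
python3 - <<'E'
from h import *
s=read_state(); p=s["position"]
print(p,s["tool_rot"],s["width"],s["ft_force"],s["qpos"].round(2))
c=cam("wrist","w29",(100,0,400,255),2.6); cam("scene","s29",(120,100,360,290),3.3)
E
```

```text
time_s: 25.4
position: [598.7, 240.2, 265.7]
tool_rot: [3.137, 0.696, 1.648]
ft_force: [0.1, 0.2, -0.2]
width: 0.946
[598.72506182 240.23950098 265.69599721] [3.13678302 0.6960741  1.64807597] 0.9460136948289469 [ 0.06472912  0.21822376 -0.18018027] [-0.44  0.62 -0.43  1.4   0.72  1.71 -0.88]
```

View pics/w29.png

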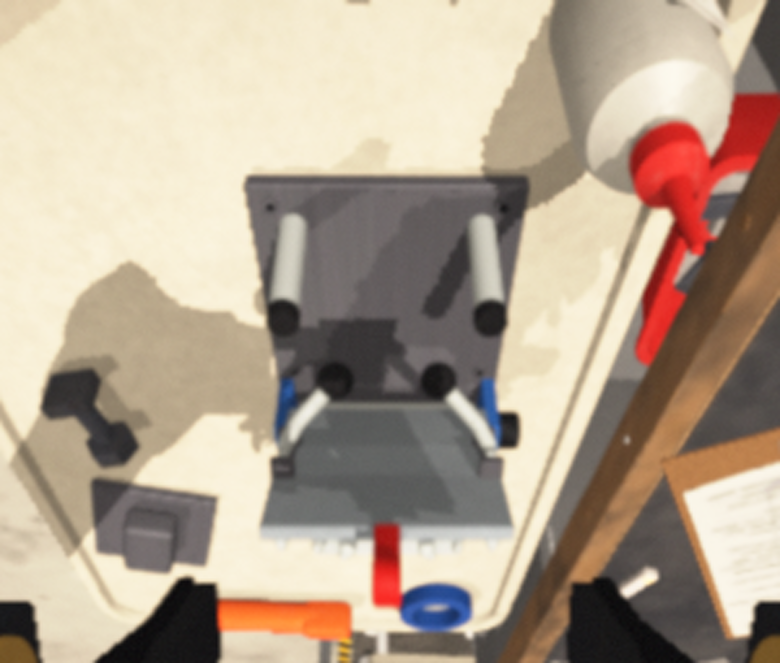

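View pics/s29.png

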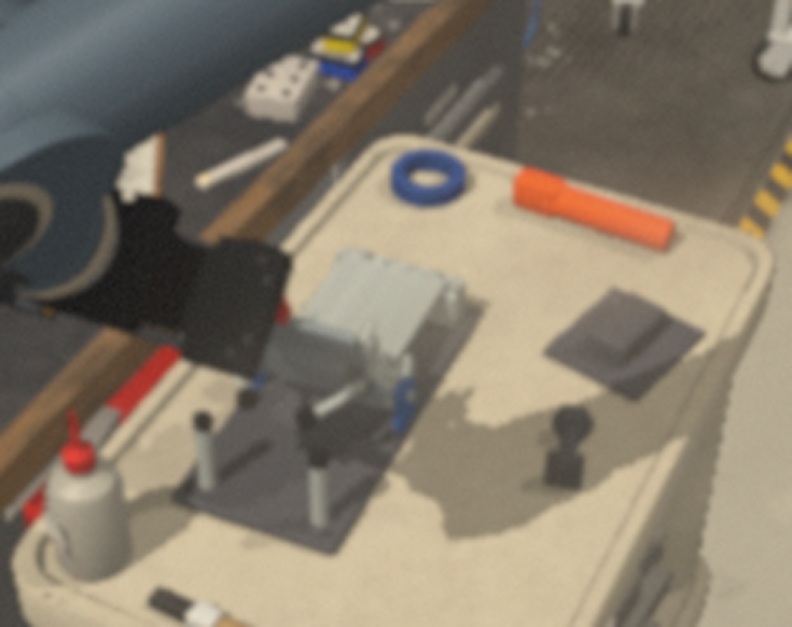

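```bash
python3 -m inch '{"delta_pos":[[0,0,-0.3],[0,0,-0.5],[0,0,-0.5],[0,0,-0.5],[0,0,-0.5],[0,0,-0.5],[0,0,-0.5],[0,0,-0.5],[0,0,-0.5],[0,0,-0.5],[0,0,-0.5],[0,0,-0.5]],"delta_rot":[[0,0,0],[0,0,0],[0,0,0],[0,0,0],[0,0,0],[0,0,0],[0,0,0],[0,0,0],[0,0,0],[0,0,0],[0,0,0],[0,0,0]]}'
python3 -m inch '{"delta_pos":[[0,0,0],[0,0,0],[0,0,0],[0,0,0],[0,0,0],[0,0,0],[0,0,0],[0,0,0],[0,0,0],[0,0,0],[0,0,0],[0,0,0]],"delta_rot":[[0,0,0],[0,0,0],[0,0,0],[0,0,0],[0,0,0],[0,0,0],[0,0,0],[0,0,0],[0,0,0],[0,0,0],[0,0,0],[0,0,0]]}'
python3 - <<'E'
from h import *
c=cam("wrist","w30",(100,0,400,255),2.6); cam("scene","s30",(120,100,360,290),3.3)
E
```

```text
time_s: 26.5
position: [597.3, 249.7, 278.5]
tool_rot: [-3.141, 0.701, 1.648]
ft_force: [-0.4, 0.6, 0.1]
width: 0.952
time_s: 27.5
position: [597.3, 249.7, 278.5]
tool_rot: [-3.141, 0.701, 1.648]
ft_force: [0.4, 0.8, 0.2]
width: 0.95
```

View pics/s30.png

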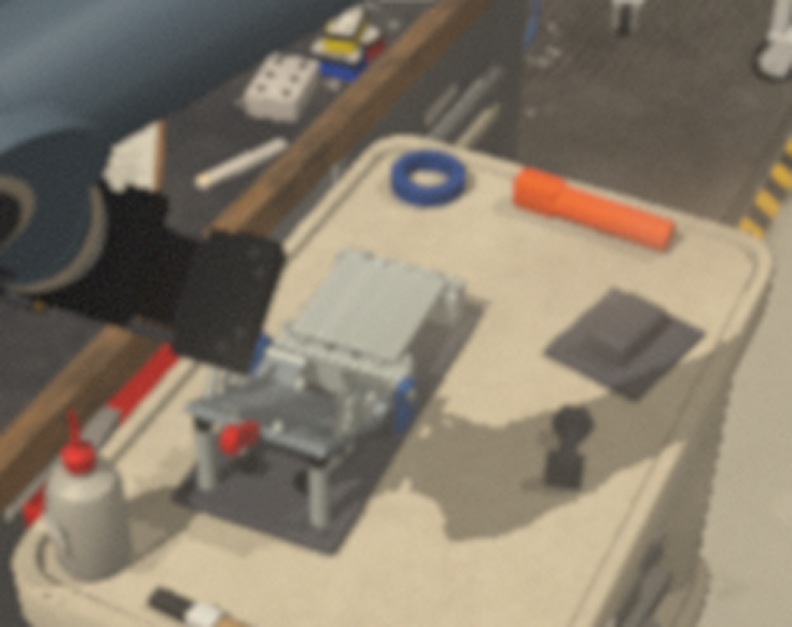

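View pics/w30.png

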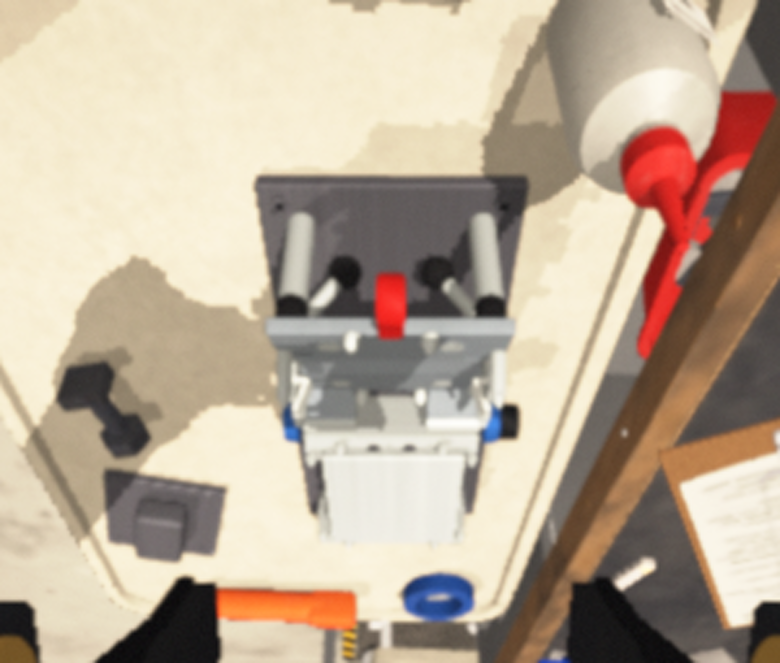

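Run:
```python
from h import *
for nm in("wrist","top"):
    c=cam(nm,"f_"+nm); P=cloud(c); Q=Rs.inv().apply((P-S).reshape(-1,3)).reshape(P.shape)
    m=(abs(Q[...,0])<44)&(abs(Q[...,1]+80)<48)&(Q[...,2]>40)&(Q[...,2]<70); q=Q[m]
    print(nm,m.sum(),np.median(q[:,2]),"plane",np.linalg.lstsq(np.c_[q[:,:2]-[0,-80],np.ones(len(q))],q[:,2],rcond=None)[0].round(4))
    m=(abs(Q[...,0])<60)&(abs(Q[...,1]+80)<62)&(Q[...,2]>50.5)&(Q[...,2]<59)
    m=cv2.morphologyEx(m.astype(np.uint8),cv2.MORPH_OPEN,np.ones((5,5)))>0; r=cv2.minAreaRect(Q[m][:,:2].astype(np.float32)); print(r)
    # flipper plate
    m=(abs(Q[...,0])<40)&(Q[...,1]>40)&(Q[...,1]<115)&(Q[...,2]>45)&(Q[...,2]<110); q=Q[m]
    if m.sum()>50: print("plate slope",np.linalg.lstsq(np.c_[q[:,:2],np.ones(len(q))],q[:,2],rcond=None)[0])
    cw=P; mm=(P[...,0]>350)&(P[...,0]<500)&(P[...,1]<-100)&(P[...,1]>-200)&(P[...,2]>26)&(P[...,2]<40); print("raw face",np.median(P[mm],0), "t0",np.median(np.load("top_cloud.npy")[(lambda Z:(Z[...,0]>350)&(Z[...,0]<500)&(Z[...,1]<-100)&(Z[...,1]>-200)&(Z[...,2]>26)&(Z[...,2]<40))(np.load("top_cloud.npy"))],0))
```

```text
wrist 1301 54.85234647776928 plane [ 1.00000e-03 -2.00000e-04  5.48499e+01]
((2.235973358154297, -76.48771667480469), (116.83969116210938, 95.66997528076172), 89.9158706665039)
plate slope [1.81024079e-03 5.78004064e-01 2.48346520e+01]
raw face [ 430.44554101 -140.72739643   32.27125434] t0 [ 426.8472578  -148.9082944    31.25695465]
top 1143 53.78040233320916 plane [6.00000e-03 5.00000e-04 5.38003e+01]
((-0.6079940795898438, -78.43600463867188), (94.88753509521484, 109.28443908691406), 0.20098020136356354)
plate slope [7.83568560e-03 5.81681380e-01 2.32165244e+01]
raw face [ 426.91083339 -148.94989393   31.1911651 ] t0 [ 426.8472578  -148.9082944    31.25695465]
```

View pics/f_top.png

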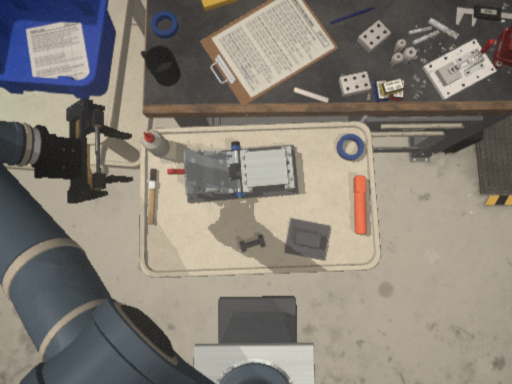

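```bash
python3 -c "
from station import *
s=read_state(); print(s['time_s'],s['ft_force'],abs(s['qd']).max())
print(sign_off())"
```

```text
27.7 [-0.39708843 -0.29029109  0.52275351] 0.0015177326857911471
the job is handed in; nothing more can be done
None
```

The machined cover is turned over and lying face down in the nest, with the flipper back open on its posts. I handed the job in at 27.7 s of robot time; `sign_off` gives no verdict.

**What I did:**
1. Pressed the cover into the flipper until it bottomed, with both claws over the flange.
2. Swung the flipper over by its lug at about 0.9 rad/s.
3. Squeezed the knobs and held them while lifting, then let go at a flipper angle of about 0.9 rad so it sank back by itself.

**Last checks (camera):**
- **Cover:** its upper surface is 53.8 mm above the cart in the top camera, against 54 mm nominal. Tilt is about 0.006 rad or less, it is centred within about 2 mm, and its long side is 0.2° off the fixture.
- **Flipper:** the plate slopes at 30.1–30.2°, which means it is fully open.
- **As-cast cover:** its position in the top camera matches the start to within about 0.1 mm.
- **Other items and robot:** the other things on the cart look unmoved, though I judged that by eye only. The arm was clear of everything, with wrist force near zero.

**Disagreements and surprises:**
- **Cover centring:** the wrist camera, seeing the cover obliquely, put its centre about 4 mm off and made it 7 mm too long. I trusted the top camera, which gave the correct size.
- **Knob squeeze:** the fingers closed to about 36 mm instead of the expected 40 mm, probably gripping the balls off-centre. I re-gripped deeper once, and the claws stayed open.
- **Contact forces:** peaks I read were about 47 N at the wrist while pressing the cover home and about 45 N when the flipper met its stop.

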